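# Hang the spice box on its cleat

### The arm

A 7-joint arm with a two-finger parallel gripper is mounted at the origin on the work surface. World frame = base frame: x ahead of the robot, y to its left, z up, the work surface at z = 0. Lengths are in m, angles in rad, forces in N, time in s.
With the tool pointing down it reaches from about 0.4 to 0.9 m from the base axis. Payload 5.6 kg.
Tool frame: the origin (TCP) lies on the centre line of the jaws, within the pads' length; the fingertips stand 25 mm ahead of it and the grasp point (between the pads) lies 6 mm ahead of it; y points along the fingers, x is the direction in which the jaws open and shut, and the axes are right-handed (so a half turn about y gives the same grasp; the last joint's range is limited). The gripper opens to 92 mm and grips with 3 to 60 N. Pads are 20 mm wide; open, the fingers measure 128 mm over their backs; the gripper's body (75 mm by 189 mm) begins 69 mm behind the grasp point.
Start: joints at [1.218, 0.468, -0.012, 1.603, 0.006, 1.071, -0.056], TCP at [0.198, -0.619, 0.24] pointing down, gripper open.
Joint ranges: [-2.53, 2.53], [-0.31, 2.02], [-1.57, 1.55], [0.28, 2.44], [-1.29, 4.43], [0.15, 1.84], [-2.92, 2.92]. Speed limits (rad/s): [2.57, 2.57, 3.14, 3.14, 3.14, 3.14, 3.14].

### API

Orientations are given as a unit quaternion [w, x, y, z].
In Python, from bench import r gives the robot as it stands. The module is installed in compiled form; this text tells all that it offers.
- The arm moves only by the tool move_arm, never from a script. Its argument "moves" is a list of rows, each an object of numbers: "x", "y", "z": the shift along the tool's x, y, z in cm; "spin": the turn about the tool's y in rad. A call has 1 to 10 rows; each row is the pose to reach, as a shift and turn from the pose commanded when the call began, along the tool's axes at that moment; what a row does not reach only later rows make up. A row lasts 1/8 s, in which the tool goes at most 62.5 mm and 10.7 degrees, less where a joint would pass 70% of its speed; a pose out of reach is approached as far as the arm can. A call with a gripper value outside its range is refused whole. "gripper" is the closure, from 0 (fully open) to 1 (shut), set as the call begins (left out, the last holds). The fingers move at their own pace and stop on an object; "force" is the grip in N (left out, the last holds). Time passes only in rows, so rows that repeat a pose let the fingers close. It gives the time, the measured TCP pose, the force and the opening at its end, in the units of the state.
- r.get_obs(): the state, without advancing time (a new reading comes with each control period).
- r.capture(name): name is "scene" or "top"; returns a dict with "frame" (400x640x3 uint8, red, green, blue), "intrinsics" (3x3 intrinsics, pixels), "R" (3x3) and "t" (3): a world point X has camera coordinates R X + t. Camera axes: x right, y down, z forward; pixel columns grow to the right and rows downward; lengths in m; the calibration is good to about 2 mm. A picture is of the moment at which its call begins. There is no depth.
- r.sign_off(): hands the job in, once; it reports no verdict.
The state is a dict: "time_s": time; "q": joint angles; "qvel": joint speeds; "tau": joint torques, N m; "tcp_pos": TCP position; "orientation": TCP orientation; "ft_force": force on the tool from outside, world axes, zero at the start; "ft_torque": the same for the moment, N m; "gripper_width": opening from 0.0 (shut) to 1.0 (fully open).
Only numpy, scipy, OpenCV 4.12 (cv2) and the standard library are available. Lean on these libraries where they do the work, as an engineer would, in place of code of your own. Each camera call takes 0.05 s, during which the arm holds its last target.

### The job

Hang the white spice box on the pine panel: lean its top towards the panel, bring its angled rear strip over the cleat until it catches, then swing the bottom in and let it down until it hangs upright and fully home. Hang it a few centimetres clear of the salt box first, then slide it along the cleat until it bears gently against the salt box with no gap, and let go. Use only light force on panel and salt box, and leave the other things on the shelf alone.

Things in the scene. Friction and masses are not known exactly. Their poses are not given: they have to be found in the camera images.
- panel: Upright pine panel fixed on the shelf, 400 mm long, 205 high, 22 thick. Origin: foot of its front face, mid-length, at shelf level. -x points out of the front face, y runs along the panel, z up. Along its whole front runs the cleat, a pine strip 20 mm thick (x -20 to 0) from z 109 to 166.5 mm. Varnished and slippery (friction 0.12 to 0.3).
- cleat_edge (a point): Outer top edge of the cleat, mid-length (panel x -20, y 0, z 166.5 mm; axes as the panel's). The edge is 2 mm wide; from x -18 mm the cleat's top slopes down at 45 degrees to the panel's face (x 0, z 148.5 mm), making a V-shaped groove.
- saltbox: White salt box with sloping pine lid, screwed fast on the cleat towards the panel's -y end: 80 mm wide (y), 60 deep, z 85 to 190 mm. Origin: on the panel's front face, at shelf level, mid-width; axes as the panel's. The spice box must end against its flat side at y +40 mm (x -81 to -21 mm).
- spice_center (a point): Centre of the case of the white plastic spice box with a clear swing door (shut): 60 mm deep (x), 120 wide (y), 115 high (z), 0.24 to 0.64 kg. -x is its front, +x its rear, z up. Two strips 110 mm long stand on its rear, out to x +51 mm: the angled strip, and below it a square spacer strip at z -54.5 to -34.5 mm.
- spice_handle (a point): Centre of the grip bar of the carrying handle on top of the spice box, 87.5 mm above spice_center (145 mm above the underside), same axes. The bar is 12 mm thick (x), 100 long (y), 20 high (z), with a 20 mm gap under it.
- spice_edge (a point): Rear lower edge of the box's angled strip, mid-length: x +51, z +17.5 mm from spice_center, same axes. The strip's rear face rises 22 mm from here; its underside slopes up at 45 degrees to the case. Home: this edge is at panel x 0, z 150 mm, both strips flat on the panel's face, the spacer 11 mm below the cleat.
- jar: Closed tall glass jar with steel lid, diameter 74 mm, 170 mm high; origin at its underside. Leave alone.
- tumbler: Short stainless tumbler, diameter 72 mm, 75 mm high; origin at its underside. Leave alone.
- mug: Orange ceramic mug, diameter 80 mm (handle to +y), 92 mm high; origin at its underside. Leave alone.
- lid: Silicone lid lying flat, diameter 92 mm, 7 mm thick with a 12 mm knob; origin at its underside. Leave alone.
- teaspoon: Aluminium teaspoon lying flat, about 115 mm long; origin at its underside near the middle. Leave alone.
- spice_spacer (a point): Upper rear edge of the spacer strip, mid-length: x +51, z -34.5 mm from spice_center, same axes. Upright, the spacer strikes the cleat's underside before the angled strip can clear its top: lean the box about 20 degrees, top towards the panel, to hook it, and keep the strip down in the groove while swinging the spacer in under the cleat.
Things that resemble listed ones, but are neither listed nor needed, are in the scene too. Of the things shaped like the part that bears spice_center, the white one is meant.

How it is judged:
By the outcome, as a careful person would: the job done as asked, in the order asked, and still so for the second after the job is handed in, with the robot touching nothing.
It also fails if it takes over 67 s, if anything falls off the work surface, if the arm or the gripper's body presses on something with over 40 N, if the wrist force passes 120 N, or if a joint passes its speed limit or range.

## Working session

There is one attempt and no reset: what is moved stays moved. The work goes in short steps, Python scripts to look and compute and a tool call to move; the robot and the scene stay as the last step left them, time stands still between calls to the robot, and variables do not carry over. Pictures are saved under pics/ and viewed, and the job is handed in when it is done.

Besides the shell and the picture viewer there is one more tool, called as a command line: name --argument value ..., lists and objects as JSON in quotes. move_arm: Moves the arm, as the interface text tells. Its arguments: {"type":"object","properties":{"moves":{"type":"array"},"gripper":{"type":"number"},"force":{"type":"number"}},"required":["moves"]}

```bash
mkdir -p pics; python3 - <<'E'
from bench import r
import cv2,numpy as np
o=r.get_obs()
for k in o: print(k,np.round(o[k],3))
for n in("scene","top"):
    c=r.capture(n); cv2.imwrite(f"pics/{n}0.png",c["frame"][:,:,::-1]); np.savez(f"pics/{n}0.npz",**c)
    print(n,c["intrinsics"],c["R"],c["t"])
E
```

```text
time_s 0.0
q [ 1.218  0.468 -0.012  1.604  0.006  1.071 -0.056]
qvel [ 0.001  0.001  0.     0.001 -0.    -0.001 -0.002]
tau [-1.0000e-03 -5.2057e+01 -1.3000e-02 -2.4375e+01 -5.7000e-02  1.7000e-02
  0.0000e+00]
tcp_pos [ 0.198 -0.619  0.239]
orientation [ 0.571 -0.571  0.417 -0.416]
ft_force [ 0.399  0.368 -0.202]
ft_torque [-0.027 -0.018 -0.02 ]
gripper_width 1.002
scene [[399.29781135   0.         315.90628235]
 [  0.         399.29781135 192.27339358]
 [  0.           0.           1.        ]] [[ 0.11945792  0.99283749  0.00187634]
 [ 0.60116981 -0.07082829 -0.79597626]
 [-0.79014218  0.09621367 -0.60532493]] [-0.0440257  -0.24310601  1.60518982]
top [[491.44480324   0.         323.85868232]
 [  0.         491.44480324 201.18451234]
 [  0.           0.           1.        ]] [[ 0.01841869 -0.99982816 -0.00209938]
 [-0.98889276 -0.01790743 -0.14754804]
 [ 0.14748509  0.0047937  -0.98905266]] [-0.01504737  0.59069695  1.15602307]
```

View pics/scene0.png

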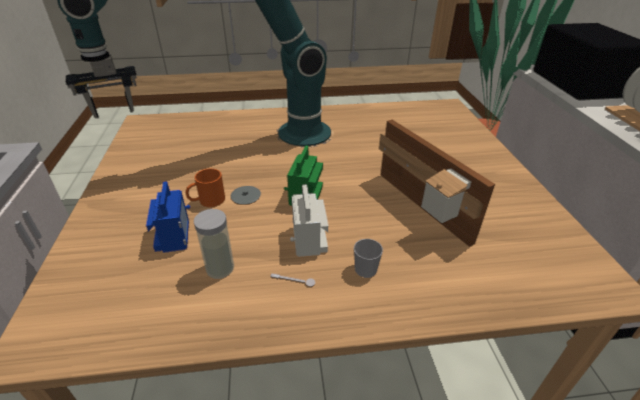

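View pics/top0.png

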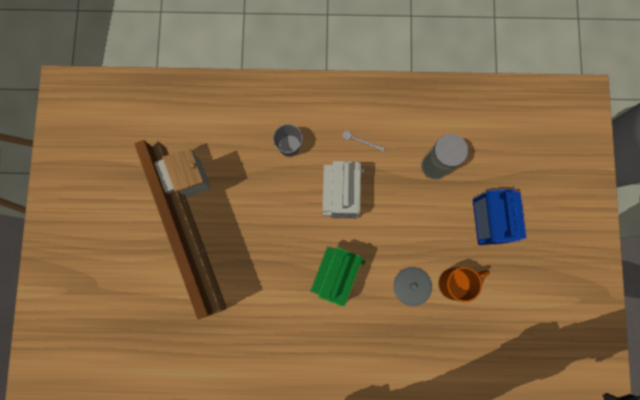

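```bash
python3 - <<'E'
import cv2
a=cv2.imread("pics/top0.png"); b=cv2.imread("pics/scene0.png")
cv2.imwrite("pics/z1.png",cv2.resize(a[140:235,300:395],(570,570),interpolation=cv2.INTER_CUBIC))
cv2.imwrite("pics/z2.png",cv2.resize(b[175:265,270:350],None,fx=6,fy=6,interpolation=cv2.INTER_CUBIC))
cv2.imwrite("pics/z3.png",cv2.resize(a[130:330,120:260],None,fx=3,fy=3,interpolation=cv2.INTER_CUBIC))
E
```

```text
(no output)
```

View pics/z1.png

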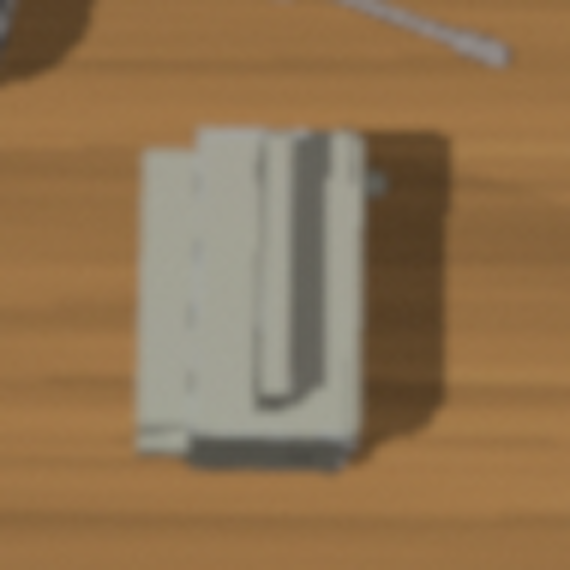

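View pics/z2.png

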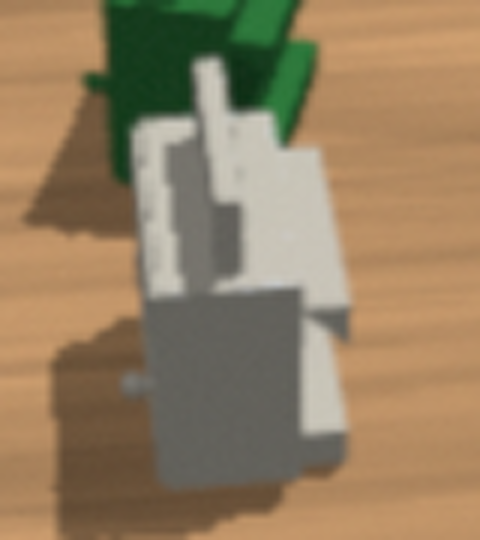

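View pics/z3.png

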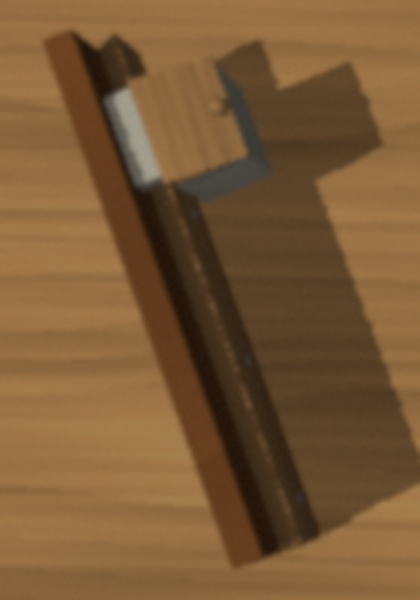

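```bash
cat > h.py <<'E'
import numpy as np,cv2
def ray(c,uv):
    K,R,t=c["intrinsics"],c["R"],c["t"]
    d=R.T@np.linalg.solve(K,[uv[0],uv[1],1.]); o=-R.T@t
    return o,d/np.linalg.norm(d)
def onz(c,uv,z):
    o,d=ray(c,uv); return o+d*(z-o[2])/d[2]
def proj(c,X):
    p=c["intrinsics"]@(c["R"]@np.asarray(X,float)+c["t"]); return p[:2]/p[2]
E
python3 - <<'E'
from h import *
T=dict(np.load("pics/top0.npz"));S=dict(np.load("pics/scene0.npz"))
f=lambda z,ox,oy,k:(z[0]/k-.5+.5/k+ox,z[1]/k-.5+.5/k+oy)
print("panel top")
for p in [(45,40),(72,31),(234,568),(265,555)]:
    print(onz(T,f(p,120,130,3),.205).round(4))
print("cleat outer edge bottom end");print(onz(T,f((302,541),120,130,3),.1665).round(4),onz(T,f((318,534),120,130,3),.1665).round(4))
print("salt lid low front corners / top")
for p in [(272,168),(165,183),(106,97),(134,189)]: print(onz(T,f(p,120,130,3),.19).round(4))
print("handle top z=.155")
for p in [(262,133),(297,133),(256,397),(290,397)]: print(onz(T,f(p,300,140,6),.155).round(4))
print("case top z=.115")
for p in [(198,127),(365,130),(188,437),(358,440)]: print(onz(T,f(p,300,140,6),.115).round(4))
print("strip top z~.097")
for p in [(142,150),(137,425)]: print(onz(T,f(p,300,140,6),.097).round(4))
E
```

```text
panel top
[0.6859 0.4039 0.205 ]
[0.6929 0.385  0.205 ]
[0.3195 0.2476 0.205 ]
[0.3285 0.227  0.205 ]
cleat outer edge bottom end
[0.3354 0.2103 0.1665] [0.3405 0.1992 0.1665]
salt lid low front corners / top
[0.5984 0.2399 0.19  ]
[0.5861 0.316  0.19  ]
[0.6483 0.3626 0.19  ]
[0.5814 0.3379 0.19  ]
handle top z=.155
[ 0.6643 -0.0466  0.155 ]
[ 0.6646 -0.0596  0.155 ]
[ 0.5648 -0.0456  0.155 ]
[ 0.5651 -0.0581  0.155 ]
case top z=.115
[ 0.6756 -0.0231  0.115 ]
[ 0.6756 -0.0878  0.115 ]
[ 0.5546 -0.0212  0.115 ]
[ 0.5546 -0.086   0.115 ]
strip top z~.097
[ 0.6702 -0.0015  0.097 ]
[ 0.5612 -0.0016  0.097 ]
```

```bash
python3 - <<'E'
from bench import r
from scipy.spatial.transform import Rotation as Ro
import numpy as np
q=np.array(r.get_obs()["orientation"])
print(Ro.from_quat(np.r_[q[1:],q[0]]).as_matrix().round(3))
E
```

```text
[[ 0.305 -0.001  0.952]
 [-0.952  0.001  0.305]
 [-0.002 -1.    -0.   ]]
```

```bash
cat >> h.py <<'E'
from scipy.spatial.transform import Rotation as Ro
P0=np.array([.511,.306,0]);A=np.radians(23.25)
XP=np.array([-np.sin(A),np.cos(A),0]);YP=np.array([-np.cos(A),-np.sin(A),0])
def pw(x,y,z): return P0+x*XP+y*YP+np.array([0,0,z])
def tool(o):
    q=np.array(o["orientation"]);return Ro.from_quat(np.r_[q[1:],q[0]]).as_matrix()
def st(r):
    o=r.get_obs();M=tool(o);t=np.array(o["tcp_pos"]);d=t-P0
    print("t %.2f tcp"%o["time_s"],t.round(4),"panel xyz mm",(1e3*np.array([d@XP,d@YP,d[2]])).round(1),"toolx ang %.2f"%np.degrees(np.arctan2(M[1,0],M[0,0])),"F",np.round(o["ft_force"],1),"Fp",np.round([o["ft_force"]@XP,o["ft_force"]@YP],1),"Tq",np.round(o["ft_torque"],2),"w %.1fmm"%(92*o["gripper_width"]))
    return o,M
E
python3 - <<'E'
from h import *
S=dict(np.load("pics/scene0.npz"));T=dict(np.load("pics/top0.npz"))
im=S["frame"][:,:,::-1].copy();it=T["frame"][:,:,::-1].copy()
c=np.array([.615,-.0533,0]);a=np.radians(-.8);xs=np.array([-np.sin(a),np.cos(a),0]);ys=-np.array([np.cos(a),np.sin(a),0])
L=[]
for x,y,z in[(-.006,.05,.155),(.006,.05,.155),(-.006,-.05,.155),(.006,-.05,.155),(-.03,.06,.115),(.03,.06,.115),(-.03,-.06,.115),(.03,-.06,.115),(-.03,-.06,0),(.03,-.06,0)]:
    L.append(c+x*xs+y*ys+np.array([0,0,z]))
for x,y,z in[(0,.2,.205),(0,-.2,.205),(.022,.2,.205),(.022,-.2,.205),(-.02,.2,.1665),(-.02,-.2,.1665),(0,.2,0),(0,-.2,0),(-.081,-.075,.085),(-.021,-.075,.085),(-.081,-.155,.085),(-.021,-.075,.19)]: L.append(pw(x,y,z))
im=cv2.resize(im[110:270,260:500],None,fx=3.3,fy=3.3,interpolation=cv2.INTER_CUBIC)
it=cv2.resize(it[130:330,120:380],None,fx=3,fy=3,interpolation=cv2.INTER_CUBIC)
for X in L:
    u=(proj(S,X)-[260,110]+.5)*3.3-.5;cv2.circle(im,tuple(int(round(v)) for v in u),2,(0,0,255),-1)
    u=(proj(T,X)-[120,130]+.5)*3-.5;cv2.circle(it,tuple(int(round(v)) for v in u),2,(0,0,255),-1)
cv2.imwrite("pics/p1.png",im);cv2.imwrite("pics/p2.png",it)
E
```

```text
(no output)
```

View pics/p1.png

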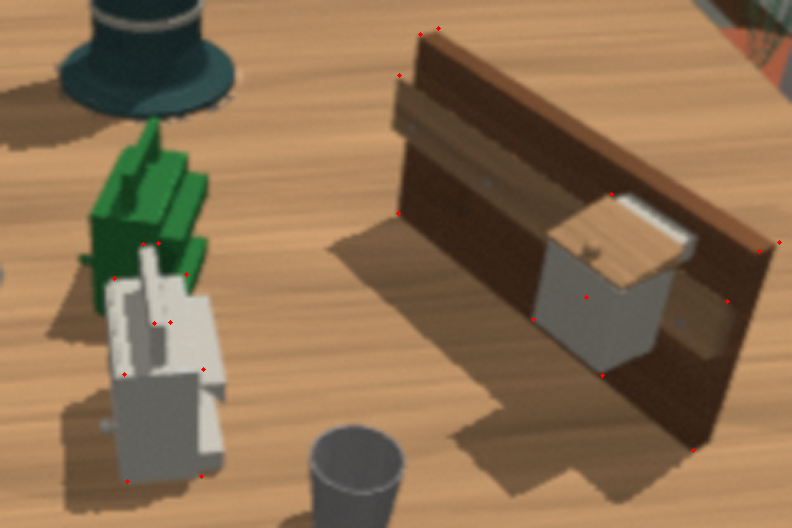

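View pics/p2.png

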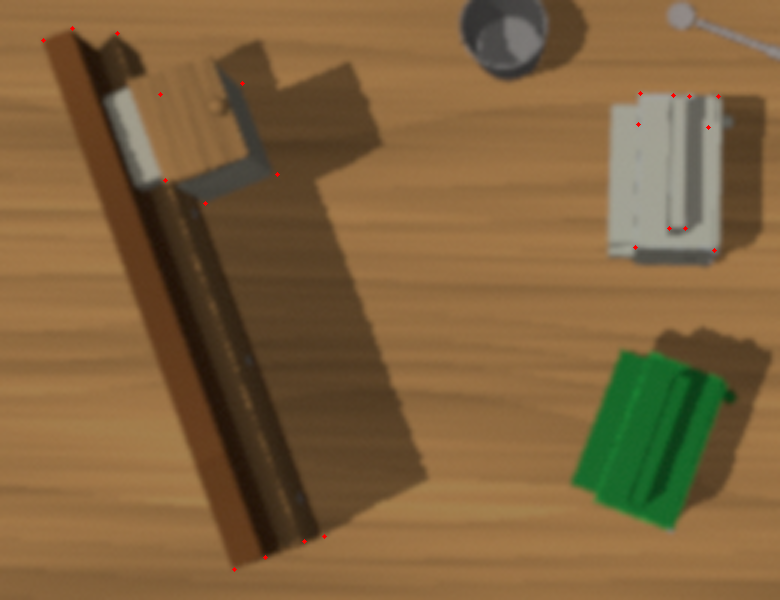

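move_arm --moves '[{"x": -4, "z": 4, "spin": 0.1}, {"x": -8, "z": 8, "spin": 0.2}, {"x": -12, "z": 13, "spin": 0.32}, {"x": -16, "z": 18, "spin": 0.32}, {"x": -20, "z": 23, "spin": 0.32}, {"x": -24, "z": 28, "spin": 0.32}, {"x": -28, "z": 33, "spin": 0.32}, {"x": -32, "z": 38, "spin": 0.32}, {"x": -36, "z": 44, "spin": 0.32}, {"x": -38, "z": 50, "spin": 0.32}]' --gripper 0 --force 20

```text
validation failed for argument at $.mo...
```

```bash
cat > go.py <<'E'
import sys
from bench import r
from h import *
o,M=st(r)
if len(sys.argv)>4:
    t=np.array([float(v) for v in sys.argv[1:4]]);a=float(sys.argv[4])
    d=M.T@(t-o["tcp_pos"]);c=np.degrees(np.arctan2(M[1,0],M[0,0]))
    print("cm",(100*d).round(2),"spin",round(-np.radians(a-c),4))
E
python3 go.py .615 -.0535 .24 -90.8
```

```text
t 0.10 tcp [ 0.198  -0.6186  0.2387] panel xyz mm [-726.   652.6  238.7] toolx ang -72.25 F [-0.4 -0.2 -0.5] Fp [-0.   0.4] Tq [-0.03 -0.05 -0.04] w 92.1mm
cm [-41.11  -0.07  56.94] spin 0.3237
```

move_arm --moves '[{"x": -4.0, "y": 0.0, "z": 4.0, "spin": 0.1}, {"x": -8.0, "y": 0.0, "z": 8.0, "spin": 0.2}, {"x": -12.0, "y": 0.0, "z": 13.0, "spin": 0.32}, {"x": -16.0, "y": 0.0, "z": 18.0, "spin": 0.32}, {"x": -20.0, "y": 0.0, "z": 23.0, "spin": 0.32}, {"x": -24.0, "y": 0.0, "z": 28.0, "spin": 0.32}, {"x": -28.0, "y": 0.0, "z": 33.0, "spin": 0.32}, {"x": -32.0, "y": 0.0, "z": 38.0, "spin": 0.32}, {"x": -36.0, "y": 0.0, "z": 44.0, "spin": 0.32}, {"x": -38.0, "y": 0.0, "z": 50.0, "spin": 0.32}]' --gripper 0.0 --force 20.0

```text
time_s: 1.35
tcp_pos: [0.5445, -0.1149, 0.2396]
orientation: [0.497, -0.498, 0.502, -0.502]
ft_force: [0.3, -0.7, -0.1]
gripper_width: 1.0
```

```bash
python3 go.py .615 -.0535 .24 -90.8
```

```text
t 1.35 tcp [ 0.5445 -0.1149  0.2396] panel xyz mm [-400.   135.4  239.6] toolx ang -90.55 F [ 0.3 -0.7 -0.1] Fp [-0.8 -0. ] Tq [-0.07 -0.01 -0.01] w 92.0mm
cm [-6.21 -0.04  6.99] spin 0.0043
```

move_arm --moves '[{"x": -3.5, "y": 0.0, "z": 4.0, "spin": 0.0}, {"x": -6.2, "y": 0.0, "z": 7.0, "spin": 0.0}, {"x": -6.2, "y": 0.0, "z": 7.0, "spin": 0.0}, {"x": -6.2, "y": 0.0, "z": 7.0, "spin": 0.0}]'

```text
time_s: 1.85
tcp_pos: [0.6138, -0.0563, 0.2389]
orientation: [0.497, -0.498, 0.503, -0.502]
ft_force: [-0.2, -1.1, -0.4]
gripper_width: 0.998
```

```bash
python3 go.py .615 -.0535 .166 -90.8; python3 - <<'E'
from bench import r
import cv2,numpy as np
for n in("scene","top"):
    c=r.capture(n); f=c["frame"][:,:,::-1]
    f=f[60:280,220:420] if n=="scene" else f[120:260,260:420]
    cv2.imwrite(f"pics/{n}1.png",cv2.resize(f,None,fx=2.6 if n=="scene" else 4,fy=2.6 if n=="scene" else 4))
E
```

```text
t 1.85 tcp [ 0.6138 -0.0563  0.2389] panel xyz mm [-373.5   48.6  238.9] toolx ang -90.62 F [-0.2 -1.1 -0.4] Fp [-1.   0.6] Tq [ 0.02 -0.01 -0.03] w 91.8mm
cm [-0.29  7.29  0.13] spin 0.0032
```

View pics/scene1.png

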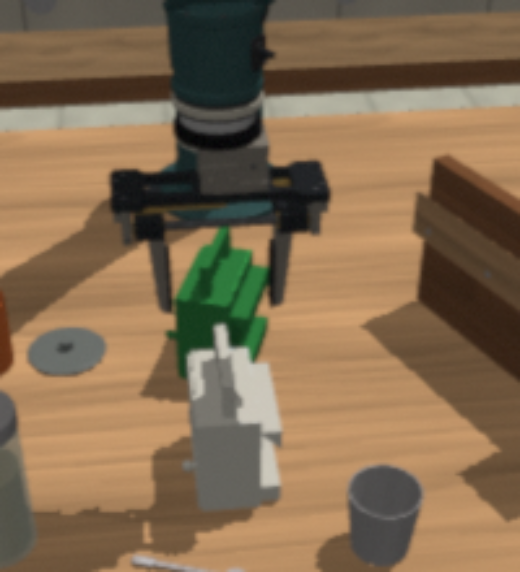

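```bash
python3 - <<'E'
from h import *
S=dict(np.load("pics/scene0.npz"))
for X in [(.614,-.056+.046,.214),(.614,-.056-.046,.214),(.614,-.056,.155)]: print((proj(S,X)-[220,60])*2.6)
E
```

```text
[270.12381197 298.14870962]
[173.61606537 304.63382581]
[222.92818363 350.62532602]
```

View pics/top1.png

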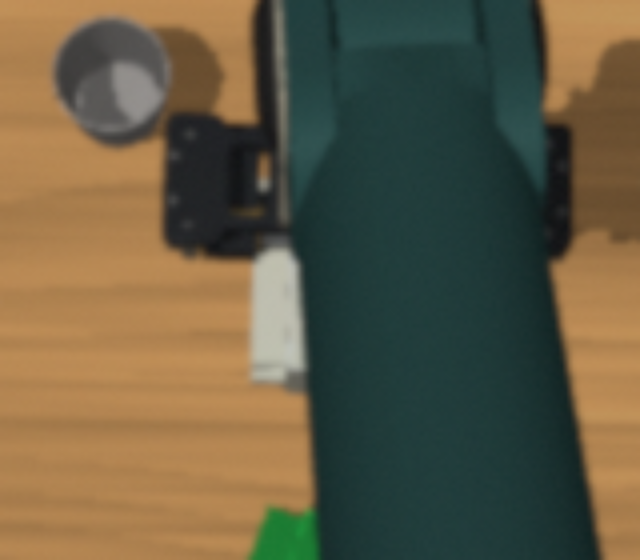

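move_arm --moves '[{"x": -0.3, "y": 3.0, "z": 0.1, "spin": 0.0}, {"x": -0.3, "y": 6.0, "z": 0.1, "spin": 0.0}, {"x": -0.3, "y": 7.3, "z": 0.1, "spin": 0.0}, {"x": -0.3, "y": 7.3, "z": 0.1, "spin": 0.0}, {"x": -0.3, "y": 7.3, "z": 0.1, "spin": 0.0}]'

```text
time_s: 2.58
tcp_pos: [0.6163, -0.0529, 0.1678]
orientation: [-0.498, 0.497, -0.502, 0.503]
ft_force: [-0.5, 0.3, 0.2]
gripper_width: 1.001
```

move_arm --moves '[{"x": 0.0, "y": 0.0, "z": 0.0, "spin": 0.0}, {"x": 0.0, "y": 0.0, "z": 0.0, "spin": 0.0}, {"x": 0.0, "y": 0.0, "z": 0.0, "spin": 0.0}, {"x": 0.0, "y": 0.0, "z": 0.0, "spin": 0.0}, {"x": 0.0, "y": 0.0, "z": 0.0, "spin": 0.0}, {"x": 0.0, "y": 0.0, "z": 0.0, "spin": 0.0}, {"x": 0.0, "y": 0.0, "z": 0.0, "spin": 0.0}, {"x": 0.0, "y": 0.0, "z": 0.0, "spin": 0.0}]' --gripper 1.0 --force 20.0

```text
time_s: 3.58
tcp_pos: [0.6156, -0.0527, 0.1665]
orientation: [-0.497, 0.497, -0.503, 0.503]
ft_force: [-0.3, -0.9, 1.0]
gripper_width: 0.152
```

```bash
python3 go.py .615 -.0535 .24 -90.8
```

```text
t 3.58 tcp [ 0.6156 -0.0527  0.1665] panel xyz mm [-370.9   45.5  166.5] toolx ang -90.59 F [-0.3 -0.9  1. ] Fp [-0.7  0.6] Tq [-0.17  0.04  0.02] w 14.0mm
cm [ 0.08 -7.35 -0.06] spin 0.0037
```

move_arm --moves '[{"x": 0.0, "y": -1.0, "z": 0.0, "spin": 0.0}, {"x": 0.0, "y": -3.0, "z": 0.0, "spin": 0.0}, {"x": 0.0, "y": -6.0, "z": 0.0, "spin": 0.0}, {"x": 0.0, "y": -9.0, "z": 0.0, "spin": 0.0}, {"x": 0.0, "y": -10.0, "z": 0.0, "spin": 0.0}, {"x": 0.0, "y": -10.0, "z": 0.0, "spin": 0.0}, {"x": 0.0, "y": -10.0, "z": 0.0, "spin": 0.0}]'

```text
time_s: 4.45
tcp_pos: [0.6147, -0.0527, 0.2651]
orientation: [0.497, -0.498, 0.503, -0.502]
ft_force: [-0.5, 0.8, -6.2]
gripper_width: 0.128
```

```bash
python3 go.py .625 .10 .267 -90.8;  python3 - <<'E'
from bench import r
import cv2,numpy as np
for n in("scene",):
    c=r.capture(n); f=c["frame"][:,:,::-1]
    f=f[60:280,220:420]
    cv2.imwrite(f"pics/{n}2.png",cv2.resize(f,None,fx=2.6,fy=2.6))
E
```

```text
t 4.45 tcp [ 0.6147 -0.0527  0.2651] panel xyz mm [-370.5   46.3  265.1] toolx ang -90.59 F [-0.5  0.8 -6.2] Fp [0.9 0.2] Tq [-0.01  0.09 -0.03] w 11.7mm
cm [-15.28  -0.19   0.88] spin 0.0037
```

View pics/scene2.png

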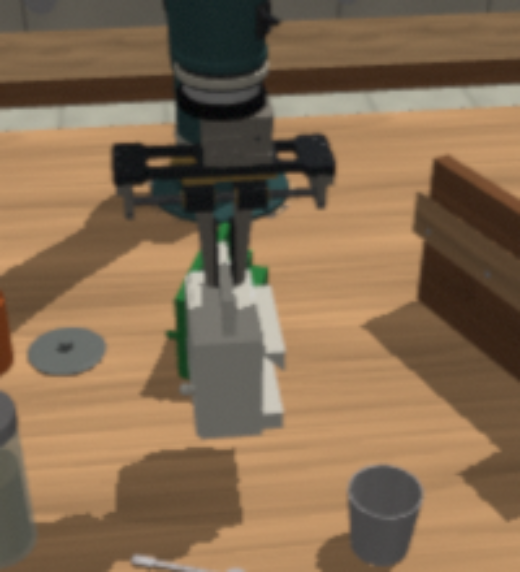

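move_arm --moves '[{"x": -2.0, "y": 0.0, "z": 0.2, "spin": 0.0}, {"x": -5.0, "y": 0.0, "z": 0.5, "spin": 0.0}, {"x": -8.0, "y": -0.2, "z": 0.8, "spin": 0.0}, {"x": -11.0, "y": -0.2, "z": 0.9, "spin": -0.05}, {"x": -14.0, "y": -0.2, "z": 0.9, "spin": -0.1}, {"x": -16.0, "y": -0.2, "z": 0.0, "spin": -0.2}, {"x": -18.0, "y": -0.2, "z": -2.0, "spin": -0.3}, {"x": -20.0, "y": -0.2, "z": -5.0, "spin": -0.41}, {"x": -22.0, "y": -0.2, "z": -7.5, "spin": -0.41}, {"x": -23.0, "y": -0.2, "z": -9.0, "spin": -0.41}]'

```text
time_s: 5.75
tcp_pos: [0.5264, 0.1806, 0.2687]
orientation: [0.59, -0.59, 0.39, -0.39]
ft_force: [0.8, -0.6, -6.2]
gripper_width: 0.127
```

```bash
python3 go.py .5235 .2134 .267 -66.75
```

```text
t 5.75 tcp [0.5264 0.1806 0.2687] panel xyz mm [-121.3   35.3  268.7] toolx ang -66.88 F [ 0.8 -0.6 -6.2] Fp [-0.8 -0.5] Tq [-0.16 -0.15 -0.02] w 11.7mm
cm [-3.13  0.17  1.02] spin -0.0022
```

move_arm --moves '[{"x": -1.5, "y": 0.0, "z": 0.5, "spin": 0.0}, {"x": -3.0, "y": 0.1, "z": 1.0, "spin": 0.0}, {"x": -3.0, "y": 0.1, "z": 1.0, "spin": 0.0}, {"x": -3.0, "y": 0.1, "z": 1.0, "spin": 0.0}]'

```text
time_s: 6.25
tcp_pos: [0.526, 0.2091, 0.2672]
orientation: [-0.589, 0.59, -0.391, 0.391]
ft_force: [0.1, -0.4, -6.0]
gripper_width: 0.126
```

```bash
cat > snap.py <<'E'
import sys
from bench import r
from h import *
k=sys.argv[1];st(r)
s=r.capture("scene");t=r.capture("top");np.savez(f"pics/s{k}.npz",**s);np.savez(f"pics/t{k}.npz",**t)
a=cv2.resize(s["frame"][60:260,340:520,::-1],None,fx=2.9,fy=2.9,interpolation=cv2.INTER_CUBIC)
b=cv2.resize(t["frame"][110:310,120:220,::-1],None,fx=2.7,fy=2.9,interpolation=cv2.INTER_CUBIC)
cv2.imwrite(f"pics/v{k}.png",np.hstack([a,b]))
E
python3 snap.py 3
```

```text
t 6.25 tcp [0.526  0.2091 0.2672] panel xyz mm [-94.9  24.5 267.2] toolx ang -67.14 F [ 0.1 -0.4 -6. ] Fp [-0.4  0.1] Tq [ 0.06  0.04 -0.08] w 11.6mm
```

View pics/v3.png

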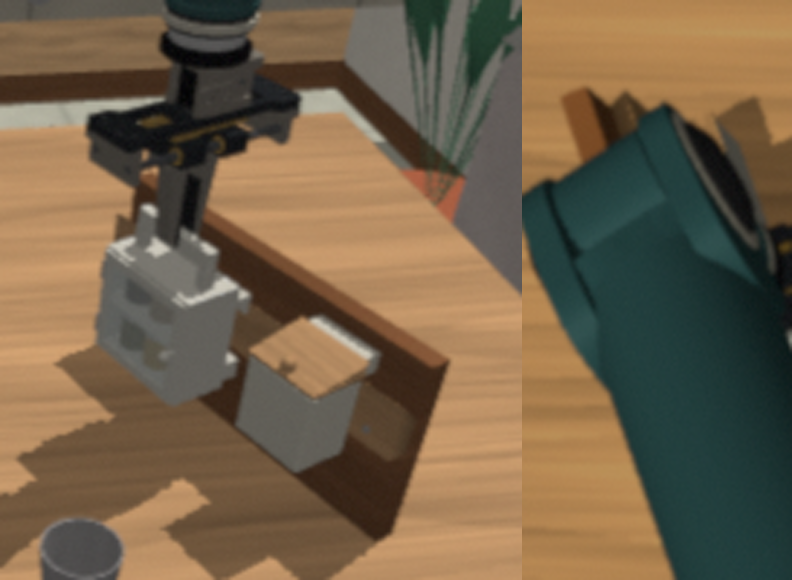

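move_arm --moves '[{"x": -0.5, "y": 0.0, "z": 0.0, "spin": 0.0}, {"x": -1.0, "y": 0.0, "z": 0.0, "spin": 0.0}, {"x": -1.5, "y": 0.0, "z": 0.0, "spin": -0.005}, {"x": -2.0, "y": 0.0, "z": 0.0, "spin": -0.005}, {"x": -2.3, "y": 0.0, "z": 0.0, "spin": -0.005}, {"x": -2.6, "y": 0.0, "z": 0.0, "spin": -0.005}, {"x": -2.9, "y": 0.0, "z": 0.0, "spin": -0.005}, {"x": -2.9, "y": 0.0, "z": 0.0, "spin": -0.005}]'

```text
time_s: 7.35
tcp_pos: [0.5144, 0.2361, 0.2675]
orientation: [-0.59, 0.59, -0.389, 0.39]
ft_force: [0.5, -2.0, -5.3]
gripper_width: 0.131
```

```bash
python3 snap.py 4
```

```text
t 7.35 tcp [0.5144 0.2361 0.2675] panel xyz mm [-65.5  24.4 267.5] toolx ang -66.82 F [ 0.5 -2.  -5.3] Fp [-2.   0.3] Tq [-0.76 -0.32 -0.04] w 12.1mm
```

View pics/v4.png

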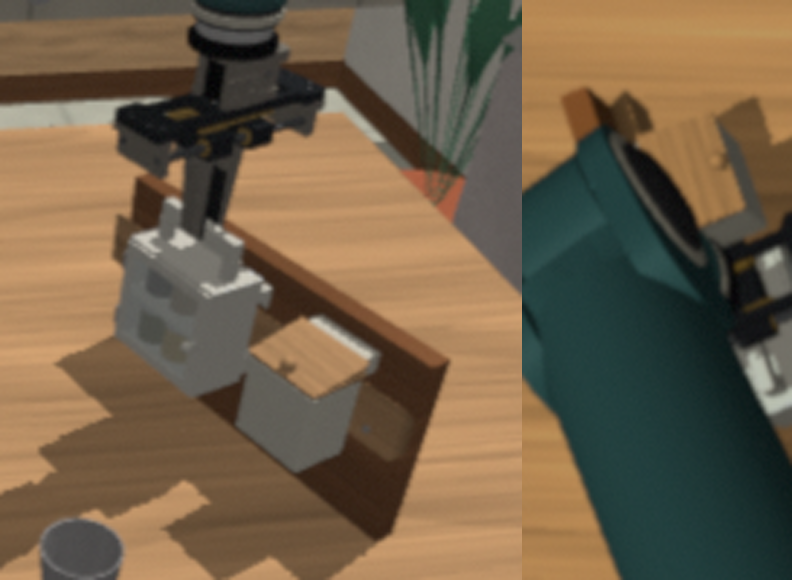

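move_arm --moves '[{"x": -0.2, "y": 0.0, "z": 0.0, "spin": 0.0}, {"x": -0.4, "y": 0.0, "z": 0.0, "spin": 0.0}, {"x": -0.6, "y": 0.0, "z": 0.0, "spin": 0.0}, {"x": -0.8, "y": 0.0, "z": 0.0, "spin": 0.0}, {"x": -1.0, "y": 0.0, "z": 0.0, "spin": 0.0}, {"x": -1.2, "y": 0.0, "z": 0.0, "spin": 0.0}, {"x": -1.2, "y": 0.0, "z": 0.0, "spin": 0.0}]'

```text
time_s: 8.32
tcp_pos: [0.5094, 0.2478, 0.2675]
orientation: [-0.59, 0.59, -0.389, 0.389]
ft_force: [1.0, -2.5, -5.5]
gripper_width: 0.141
```

```bash
python3 snap.py 5
```

```text
t 8.32 tcp [0.5094 0.2478 0.2675] panel xyz mm [-52.9  24.5 267.5] toolx ang -66.79 F [ 1.  -2.5 -5.5] Fp [-2.7  0.1] Tq [-0.87 -0.41 -0.05] w 13.0mm
```

View pics/v5.png

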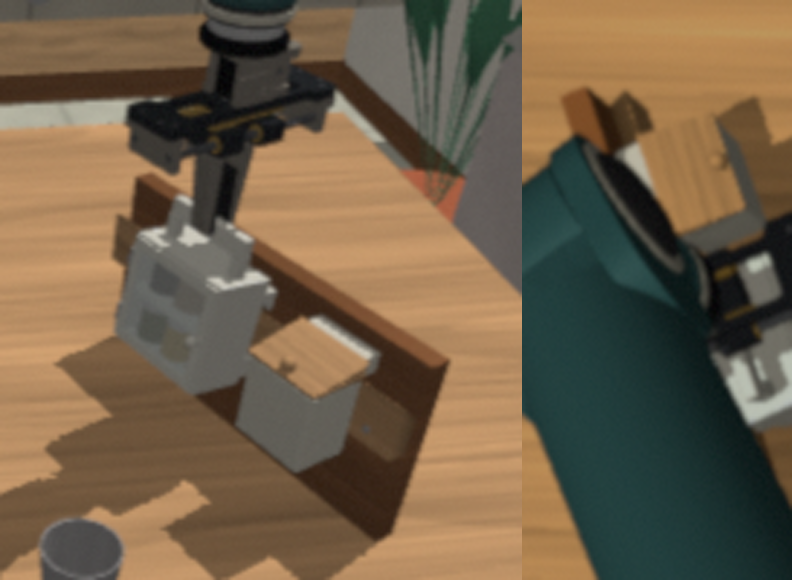

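move_arm --moves '[{"x": -0.3, "y": 0.0, "z": 0.0, "spin": 0.0}, {"x": -0.6, "y": 0.0, "z": 0.0, "spin": 0.0}, {"x": -0.9, "y": 0.0, "z": 0.0, "spin": 0.0}, {"x": -1.2, "y": 0.0, "z": 0.0, "spin": 0.0}, {"x": -1.5, "y": 0.0, "z": 0.0, "spin": 0.0}, {"x": -1.8, "y": 0.0, "z": 0.0, "spin": 0.0}, {"x": -2.1, "y": 0.0, "z": 0.0, "spin": 0.0}, {"x": -2.1, "y": 0.0, "z": 0.0, "spin": 0.0}]'

```text
time_s: 9.43
tcp_pos: [0.5019, 0.2655, 0.2674]
orientation: [-0.59, 0.591, -0.389, 0.39]
ft_force: [2.7, -5.3, -5.6]
gripper_width: 0.149
```

```bash
python3 snap.py 6
```

```text
t 9.43 tcp [0.5019 0.2655 0.2674] panel xyz mm [-33.7  24.4 267.4] toolx ang -66.86 F [ 2.7 -5.3 -5.6] Fp [-5.9 -0.4] Tq [-1.72 -0.8   0.  ] w 13.7mm
```

View pics/v6.png

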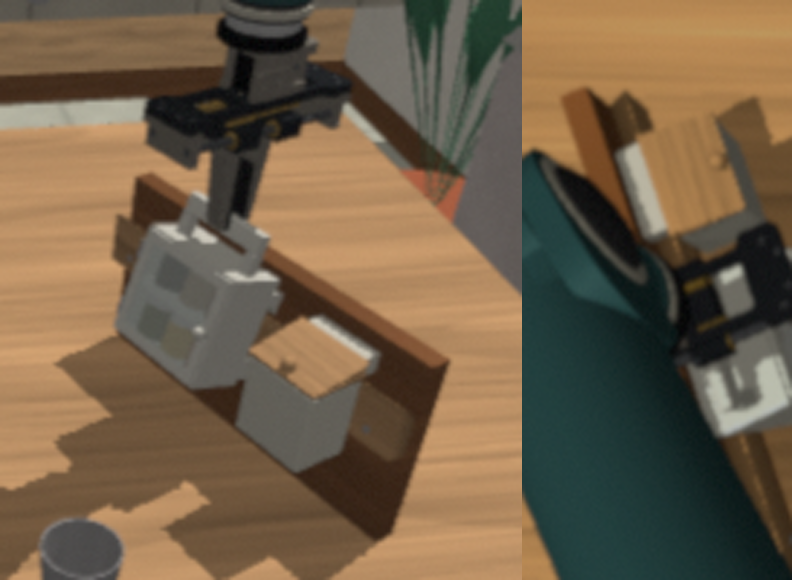

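move_arm --moves '[{"x": -0.2, "y": 0.0, "z": 0.0, "spin": 0.0}, {"x": -0.4, "y": 0.0, "z": 0.0, "spin": 0.0}, {"x": -0.6, "y": 0.0, "z": 0.0, "spin": 0.0}, {"x": -0.8, "y": 0.0, "z": 0.0, "spin": 0.0}, {"x": -0.8, "y": 0.0, "z": 0.0, "spin": 0.0}]' --force 16.0

```text
time_s: 10.15
tcp_pos: [0.4987, 0.2731, 0.2676]
orientation: [-0.59, 0.591, -0.389, 0.39]
ft_force: [1.9, -5.5, -4.4]
gripper_width: 0.164
```

```bash
python3 snap.py 7
```

```text
t 10.15 tcp [0.4987 0.2731 0.2676] panel xyz mm [-25.4  24.3 267.6] toolx ang -66.86 F [ 1.9 -5.5 -4.4] Fp [-5.8  0.4] Tq [-1.47 -0.61  0.  ] w 15.1mm
```

View pics/v7.png

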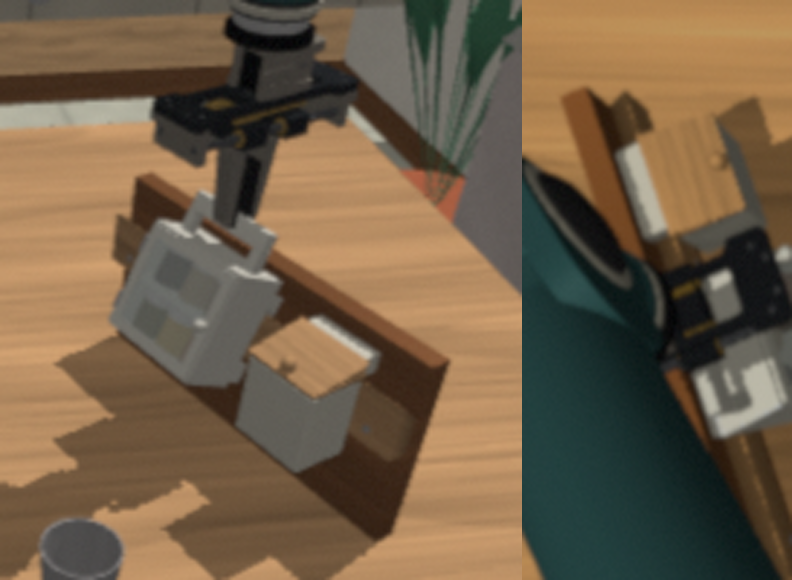

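move_arm --moves '[{"x": 0.0, "y": 0.2, "z": 0.0, "spin": 0.0}, {"x": 0.0, "y": 0.4, "z": 0.0, "spin": 0.0}, {"x": 0.0, "y": 0.6, "z": 0.0, "spin": 0.0}, {"x": 0.0, "y": 0.8, "z": 0.0, "spin": 0.0}, {"x": 0.0, "y": 0.8, "z": 0.0, "spin": 0.0}]'

```text
time_s: 10.88
tcp_pos: [0.5018, 0.2693, 0.263]
orientation: [-0.589, 0.59, -0.387, 0.394]
ft_force: [1.9, -16.5, 14.9]
gripper_width: 0.161
```

```bash
python3 snap.py 8
```

```text
t 10.88 tcp [0.5018 0.2693 0.263 ] panel xyz mm [-30.  23. 263.] toolx ang -67.08 F [  1.9 -16.5  14.9] Fp [-15.9   4.8] Tq [-4.18 -0.48 -0.06] w 14.8mm
```

View pics/v8.png

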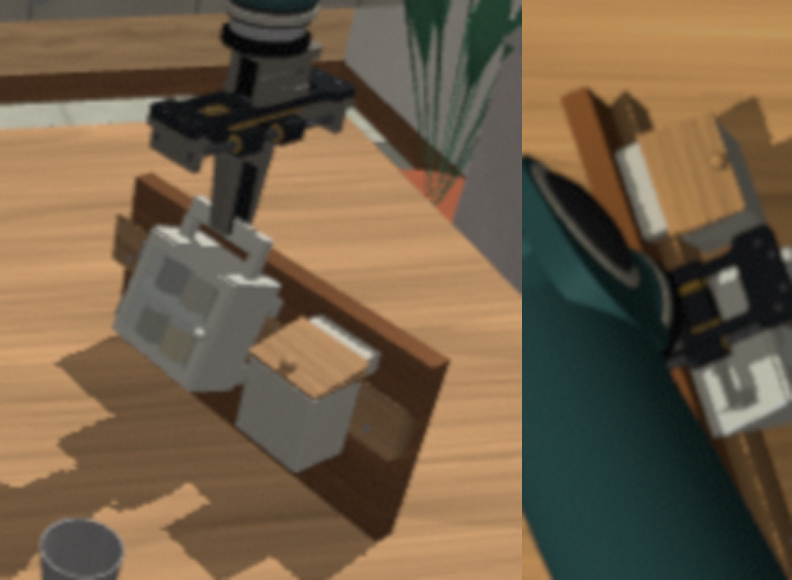

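move_arm --moves '[{"x": 0.1, "y": -0.4, "z": 0.0, "spin": 0.0}, {"x": 0.4, "y": -0.7, "z": 0.0, "spin": 0.0}, {"x": 0.7, "y": -0.7, "z": 0.0, "spin": 0.0}, {"x": 0.8, "y": -0.7, "z": 0.0, "spin": 0.0}, {"x": 0.8, "y": -0.7, "z": 0.0, "spin": 0.0}]'

```text
time_s: 11.6
tcp_pos: [0.501, 0.2671, 0.2663]
orientation: [-0.59, 0.59, -0.389, 0.389]
ft_force: [2.4, -3.5, -6.8]
gripper_width: 0.149
```

```bash
python3 snap.py 9; python3 - <<'E'
from h import *
f=np.load("pics/s8.npz")["frame"];g=np.load("pics/s9.npz")["frame"]
cv2.imwrite("pics/w9.png",np.hstack([cv2.resize(x[110:210,370:450,::-1],None,fx=5,fy=5,interpolation=cv2.INTER_CUBIC) for x in(f,g)]))
E
```

```text
t 11.60 tcp [0.501  0.2671 0.2663] panel xyz mm [-31.8  24.5 266.3] toolx ang -66.80 F [ 2.4 -3.5 -6.8] Fp [-4.2 -0.9] Tq [-0.8  -0.46  0.  ] w 13.7mm
```

View pics/w9.png

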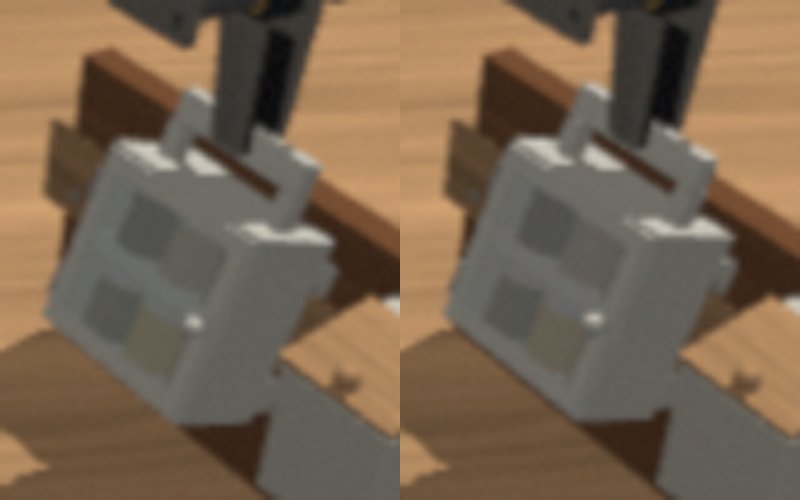

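```bash
cat > side.py <<'E'
from h import *
def onside(c,uv,y):
    o,d=ray(c,uv);s=((y-(o-P0)@YP))/(d@YP);X=o+s*d-P0
    return (1e3*np.array([X@XP,X[2]])).round(1)
E
python3 - <<'E'
from side import *
c=dict(np.load("pics/s9.npz"))
z=lambda u,v:(u/5-.4+370,v/5-.4+110)
for n,p in dict(topfront=(240,226),toprear=(333,240),botfront=(182,422),botrear_case=(258,412),stripur=(337,265),).items(): print(n,onside(c,z(*p),-.0355))
# bias: panel end y=-.2 corners in p1 picture: foot front (693,452), top front (762,250)
for p in [(691,450),(762,251),(737,300)]: print(onside(c,(p[0]/3.3+260-.35,p[1]/3.3+110-.35),-.2))
E
```

```text
topfront [-88.5 231.8]
toprear [-16.3 200.5]
botfront [-105.5  110.8]
botrear_case [-47.3  95.6]
stripur [ -8.8 182. ]
[-3.2  1.8]
[  4.  203.6]
[ -7.2 161.9]
```

move_arm --moves '[{"x": 0.0, "y": 0.15, "z": 0.0, "spin": 0.0}, {"x": 0.0, "y": 0.3, "z": 0.0, "spin": 0.0}, {"x": 0.0, "y": 0.4, "z": 0.0, "spin": 0.0}, {"x": 0.0, "y": 0.4, "z": 0.0, "spin": 0.0}]'

```text
time_s: 12.2
tcp_pos: [0.5015, 0.2666, 0.2628]
orientation: [0.59, -0.59, 0.389, -0.39]
ft_force: [1.9, -4.6, -3.1]
gripper_width: 0.15
```

```bash
python3 go.py;python3 - <<'E'
from side import *
c=dict(np.load("pics/s9.npz"))
z=lambda u,v:(u/5-.4+370,v/5-.4+110)
print(onside(c,z(337,265),-.0305))
E
```

```text
t 12.20 tcp [0.5015 0.2666 0.2628] panel xyz mm [-32.4  24.3 262.8] toolx ang -66.83 F [ 1.9 -4.6 -3.1] Fp [-5.   0.1] Tq [-1.11 -0.42 -0.03] w 13.8mm
[ -2.8 177.3]
```

move_arm --moves '[{"x": 0.0, "y": 0.15, "z": 0.0, "spin": 0.0}, {"x": 0.0, "y": 0.3, "z": 0.0, "spin": 0.0}, {"x": 0.0, "y": 0.3, "z": 0.0, "spin": 0.0}, {"x": 0.0, "y": 0.3, "z": 0.0, "spin": 0.0}]'

```text
time_s: 12.7
tcp_pos: [0.5026, 0.2653, 0.2609]
orientation: [-0.59, 0.59, -0.389, 0.391]
ft_force: [1.1, -8.9, 2.8]
gripper_width: 0.15
```

```bash
python3 snap.py 10; python3 - <<'E'
from h import *
f=np.load("pics/s9.npz")["frame"];g=np.load("pics/s10.npz")["frame"]
cv2.imwrite("pics/w10.png",np.hstack([cv2.resize(x[110:210,370:450,::-1],None,fx=5,fy=5,interpolation=cv2.INTER_CUBIC) for x in(f,g)]))
E
```

```text
t 12.70 tcp [0.5026 0.2653 0.2609] panel xyz mm [-34.1  23.8 260.9] toolx ang -66.90 F [ 1.1 -8.9  2.8] Fp [-8.7  2.5] Tq [-2.04 -0.5  -0.03] w 13.8mm
```

View pics/w10.png

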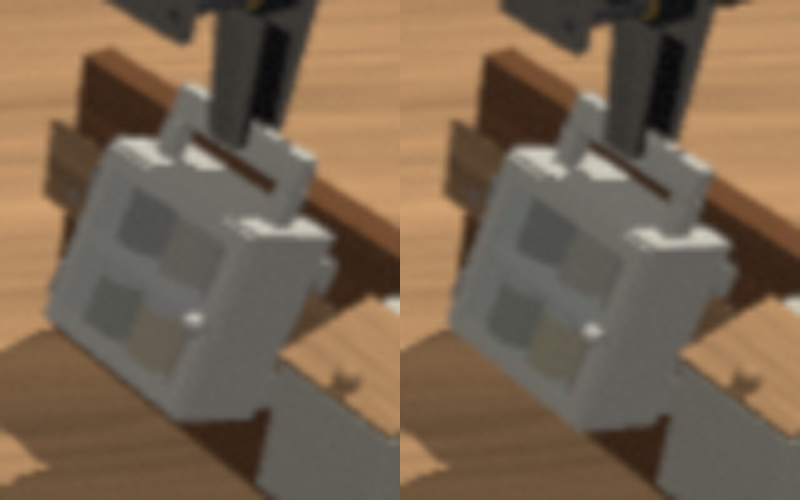

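```bash
python3 - <<'E'
from h import *
g=np.load("pics/s10.npz")["frame"][:,:,::-1]
a=cv2.resize(g[122:202,375:445],None,fx=7.4,fy=7.4,interpolation=cv2.INTER_LANCZOS4)
a=cv2.convertScaleAbs(a,alpha=1.4,beta=0)
cv2.imwrite("pics/w11.png",a)
E
```

```text
(no output)
```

View pics/w11.png

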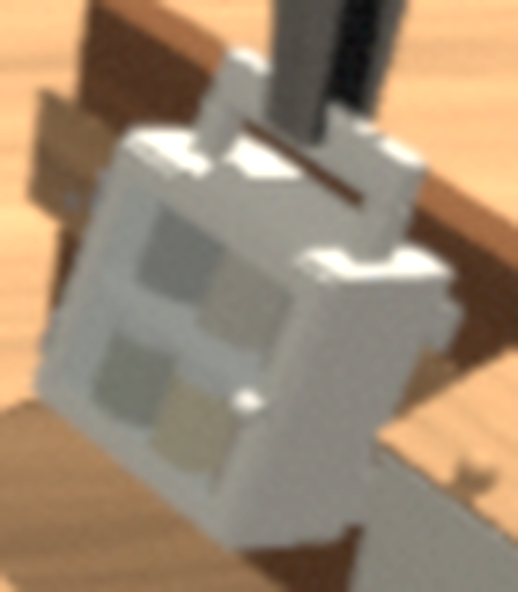

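```bash
cat > pnp.py <<'E'
from h import *
def pnp(c,pts,zoom,off,names=True):
    B=dict(FTL=(-30,60,57.5),FTR=(-30,-60,57.5),RTR=(30,-60,57.5),FBL=(-30,60,-57.5),FBR=(-30,-60,-57.5),RBR=(30,-60,-57.5),HLF=(-6,50,97.5),HRF=(-6,-50,97.5),HRR=(6,-50,97.5),SUR=(51,-55,39.5))
    o=np.array([B[k] for k in pts],float)/1e3;i=np.array([((u+.5)/zoom-.5+off[0],(v+.5)/zoom-.5+off[1]) for u,v in pts.values()])
    ok,rv,tv=cv2.solvePnP(o,i,c["intrinsics"],None,flags=cv2.SOLVEPNP_SQPNP)
    rv,tv=cv2.solvePnPRefineLM(o,i,c["intrinsics"],None,rv,tv)
    e=cv2.projectPoints(o,rv,tv,c["intrinsics"],None)[0][:,0]-i
    Rw=c["R"].T@cv2.Rodrigues(rv)[0];tw=c["R"].T@(tv[:,0]-c["t"])
    W=np.stack([XP,YP,[0,0,1]])
    Rp=W@Rw;tp=W@(tw-P0)
    print("err px",dict(zip(pts,e.round(1).tolist())))
    print("center mm",(1e3*tp).round(1),"lean %.1f"%np.degrees(np.arctan2(Rp[0,2],Rp[2,2])),"roll(z of +y end) %.1f"%np.degrees(np.arcsin(Rp[2,1])),"yaw %.1f"%np.degrees(np.arctan2(-Rp[0,1],Rp[1,1])))
    for n,b in dict(edge=(51,0,17.5),spacer=(51,0,-34.5),bar=(0,0,87.5)).items(): print(n,(1e3*(Rp@(np.array(b)/1e3)+tp)).round(1))
E
python3 - <<'E'
from pnp import *
c=dict(np.load("pics/s10.npz"))
P=dict(FTL=(127,142),FTR=(305,266),RTR=(454,270),FBL=(42,390),FBR=(232,548),HLF=(234,50),HRF=(395,150),HRR=(424,166))
pnp(c,P,7.4,(375,122))
E
```

```text
err px {'FTL': [0.7, -1.1], 'FTR': [2.3, 0.5], 'RTR': [-0.8, 0.1], 'FBL': [0.9, 1.0], 'FBR': [-1.3, 0.1], 'HLF': [-0.8, -0.2], 'HRF': [-0.3, 0.8], 'HRR': [-0.7, -1.2]}
center mm [-58.3  24.9 148.8] lean 14.8 roll(z of +y end) -3.4 yaw -5.6
edge [ -4.7  19.9 152.9]
spacer [-18.   18.2 102.7]
bar [-36.   27.8 233.3]
```

```bash
cat >> pnp.py <<'E'
from scipy.optimize import least_squares
def fit(c,pts,zoom,off,y):
    B=dict(FTL=(-30,60,57.5),FTR=(-30,-60,57.5),RTR=(30,-60,57.5),FBL=(-30,60,-57.5),FBR=(-30,-60,-57.5),RBR=(30,-60,-57.5),HLF=(-6,50,97.5),HRF=(-6,-50,97.5),HRR=(6,-50,97.5),SUR=(51,-55,39.5))
    i=np.array([((u+.5)/zoom-.5+off[0],(v+.5)/zoom-.5+off[1]) for u,v in pts.values()])
    def pt(p,b):
        th=p[2];x=b[0]*np.cos(th)+b[2]*np.sin(th)+p[0];z=-b[0]*np.sin(th)+b[2]*np.cos(th)+p[1]
        return pw(x/1e3,(b[1]+p[3])/1e3,z/1e3)
    f=lambda p:np.r_[np.concatenate([proj(c,pt(p,B[k]))-q for k,q in zip(pts,i)]),(p[3]-y)/3]
    s=least_squares(f,[-60,150,.2,y],loss="soft_l1",x_scale=[1,1,.02,1]);p=s.x
    print("center x,z,y",p[[0,1,3]].round(1),"lean %.1f"%np.degrees(p[2]),"res",s.fun.round(1))
    for n,b in dict(edge=(51,17.5),spacer=(51,-34.5),bar=(0,87.5),casebackcorner=(30,0)).items():
        print(n,round(b[0]*np.cos(p[2])+b[1]*np.sin(p[2])+p[0],1),round(-b[0]*np.sin(p[2])+b[1]*np.cos(p[2])+p[1],1))
E
python3 - <<'E'
from pnp import *
c=dict(np.load("pics/s10.npz"))
P=dict(FTL=(127,142),FTR=(305,266),RTR=(454,270),FBL=(42,390),FBR=(232,548),HLF=(234,50),HRF=(395,150),HRR=(424,166))
fit(c,P,7.4,(375,122),24)
E
```

```text
center x,z,y [-59.7 150.7  25.5] lean 13.5 res [-0.6 -1.3  4.3  1.7 -0.3 -0.2 -0.6  0.3  0.3  0.4 -2.1 -0.7  1.   1.5
  0.2 -0.8  0.5]
edge -6.1 155.8
spacer -18.2 105.3
bar -39.3 235.8
casebackcorner -30.6 143.7
```

```bash
python3 - <<'E'
from h import *
t=dict(np.load("pics/t10.npz"));g=t["frame"][:,:,::-1]
a=cv2.resize(g[140:260,130:240],None,fx=5,fy=5,interpolation=cv2.INTER_LANCZOS4)
cv2.imwrite("pics/w12.png",cv2.convertScaleAbs(a,alpha=1.4,beta=0))
S=dict(np.load("pics/s10.npz"))
import side
for p in [(487,183),(410,128),(678,323)]:
    o,d=ray(S,(p[0]/3.3+259.65,p[1]/3.3+109.65)); s=(-.02-(o-P0)@XP)/(d@XP);X=o+s*d-P0;print("screw y,z",(1e3*X@YP).round(1),1e3*X[2].round(4))
E
```

```text
screw y,z 62.1 121.80000000000001
screw y,z 174.5 121.0
screw y,z -166.0 120.5
```

View pics/w12.png

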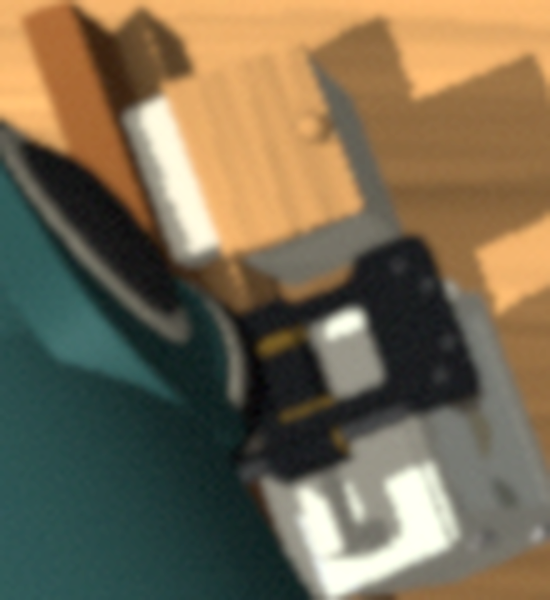

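move_arm --moves '[{"x": 0.2, "y": 0.0, "z": 0.0, "spin": 0.0}, {"x": 0.4, "y": 0.0, "z": 0.0, "spin": 0.0}, {"x": 0.4, "y": 0.0, "z": 0.0, "spin": 0.0}, {"x": 0.4, "y": 0.0, "z": 0.0, "spin": 0.0}]'

```text
time_s: 13.3
tcp_pos: [0.5031, 0.2631, 0.2598]
orientation: [0.59, -0.59, 0.389, -0.39]
ft_force: [2.6, -5.0, -1.9]
gripper_width: 0.144
```

```bash
python3 snap.py 11; python3 - <<'E'
from h import *
g=np.load("pics/s11.npz")["frame"][:,:,::-1]
a=cv2.resize(g[122:202,375:445],None,fx=7.4,fy=7.4,interpolation=cv2.INTER_LANCZOS4)
a=cv2.convertScaleAbs(a,alpha=1.4,beta=0)
cv2.imwrite("pics/w13.png",a)
E
```

```text
t 13.30 tcp [0.5031 0.2631 0.2598] panel xyz mm [-36.3  24.2 259.8] toolx ang -66.81 F [ 2.6 -5.  -1.9] Fp [-5.6 -0.4] Tq [-1.16 -0.61 -0.02] w 13.2mm
```

View pics/w13.png

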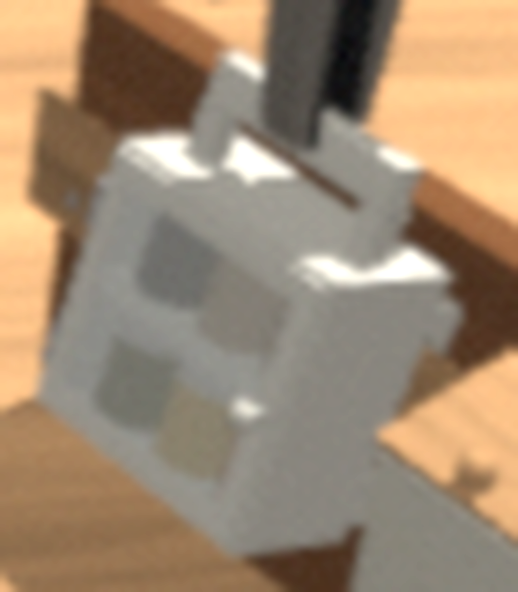

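move_arm --moves '[{"x": 0.1, "y": 0.15, "z": 0.0, "spin": 0.0}, {"x": 0.1, "y": 0.3, "z": 0.0, "spin": 0.0}, {"x": 0.1, "y": 0.3, "z": 0.0, "spin": 0.0}]'

```text
time_s: 13.78
tcp_pos: [0.5044, 0.2611, 0.2574]
orientation: [-0.59, 0.59, -0.389, 0.391]
ft_force: [2.4, -7.3, 2.1]
gripper_width: 0.14
```

```bash
python3 go.py
```

```text
t 13.78 tcp [0.5044 0.2611 0.2574] panel xyz mm [-38.6  23.8 257.4] toolx ang -66.87 F [ 2.4 -7.3  2.1] Fp [-7.7  0.7] Tq [-1.8  -0.63 -0.02] w 12.9mm
```

```bash
python3 snap.py 12; python3 - <<'E'
from h import *
g=np.load("pics/s12.npz")["frame"][:,:,::-1]
a=cv2.resize(g[122:202,375:445],None,fx=7.4,fy=7.4,interpolation=cv2.INTER_LANCZOS4)
a=cv2.convertScaleAbs(a,alpha=1.4,beta=0)
cv2.imwrite("pics/w14.png",a)
E
```

```text
t 13.78 tcp [0.5044 0.2611 0.2574] panel xyz mm [-38.6  23.8 257.4] toolx ang -66.87 F [ 2.4 -7.3  2.1] Fp [-7.7  0.7] Tq [-1.8  -0.63 -0.02] w 12.9mm
```

View pics/w14.png

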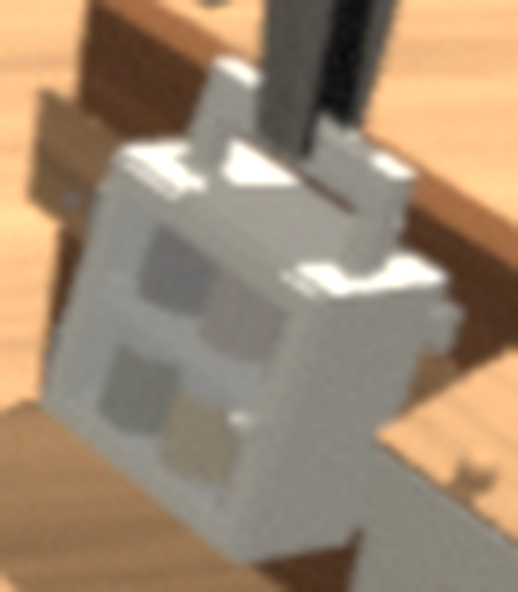

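```bash
python3 - <<'E'
from pnp import *
c=dict(np.load("pics/s12.npz"))
P=dict(FTL=(118,157),FTR=(293,282),RTR=(448,280),FBL=(45,400),FBR=(245,560),HLF=(222,62),HRF=(385,165),HRR=(413,178))
fit(c,P,7.4,(375,122),24);del P["FTR"];fit(c,P,7.4,(375,122),24)
E
```

```text
center x,z,y [-58.4 145.8  25.3] lean 9.7 res [-0.3 -1.2  4.8  1.8 -0.1 -0.7  0.1  0.7 -0.5  0.5 -2.1 -0.6  0.7  1.3
  0.2 -0.9  0.4]
edge -5.2 154.5
spacer -13.9 103.2
bar -43.6 232.1
casebackcorner -28.8 140.8
center x,z,y [-57.7 144.9  25.1] lean 9.8 res [-0.1 -1.   0.1 -0.4  0.3  0.9 -0.3  0.7 -1.8 -0.3  0.9  1.6  0.4 -0.6
  0.4]
edge -4.5 153.5
spacer -13.3 102.2
bar -42.9 231.1
casebackcorner -28.2 139.8
```

move_arm --moves '[{"x": 0.3, "y": 0.1, "z": 0.0, "spin": 0.0}, {"x": 0.6, "y": 0.2, "z": 0.0, "spin": 0.0}, {"x": 0.8, "y": 0.3, "z": 0.0, "spin": 0.0}, {"x": 0.8, "y": 0.3, "z": 0.0, "spin": 0.0}]'

```text
time_s: 14.38
tcp_pos: [0.5057, 0.2554, 0.253]
orientation: [-0.59, 0.591, -0.39, 0.389]
ft_force: [0.7, -0.8, -5.8]
gripper_width: 0.134
```

```bash
python3 go.py
```

```text
t 14.38 tcp [0.5057 0.2554 0.253 ] panel xyz mm [-44.4  24.8 253. ] toolx ang -66.78 F [ 0.7 -0.8 -5.8] Fp [-1.1 -0.3] Tq [-0.32 -0.25 -0.05] w 12.3mm
```

move_arm --moves '[{"x": 0.2, "y": 0.2, "z": 0.0, "spin": 0.0}, {"x": 0.4, "y": 0.4, "z": 0.0, "spin": 0.0}, {"x": 0.5, "y": 0.6, "z": 0.0, "spin": 0.0}, {"x": 0.5, "y": 0.6, "z": 0.0, "spin": 0.0}]'

```text
time_s: 14.88
tcp_pos: [0.5081, 0.2506, 0.2474]
orientation: [0.59, -0.59, 0.389, -0.389]
ft_force: [-1.4, 0.4, -5.9]
gripper_width: 0.132
```

```bash
python3 snap.py 13; python3 - <<'E'
from h import *
g=np.load("pics/s13.npz")["frame"][:,:,::-1]
a=cv2.resize(g[122:202,375:445],None,fx=7.4,fy=7.4,interpolation=cv2.INTER_LANCZOS4)
a=cv2.convertScaleAbs(a,alpha=1.4,beta=0)
cv2.imwrite("pics/w15.png",a)
E
```

```text
t 14.88 tcp [0.5081 0.2506 0.2474] panel xyz mm [-49.8  24.5 247.4] toolx ang -66.81 F [-1.4  0.4 -5.9] Fp [0.9 1.2] Tq [-0.02  0.05 -0.05] w 12.1mm
```

View pics/w15.png

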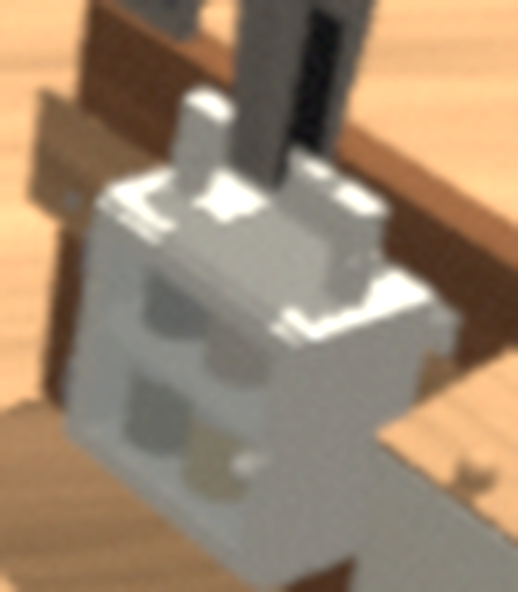

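Now nearly upright and under no load from the cleat; lower it home.

move_arm --moves '[{"x": 0.0, "y": 0.1, "z": 0.0, "spin": 0.0}, {"x": 0.05, "y": 0.2, "z": 0.0, "spin": 0.0}, {"x": 0.05, "y": 0.3, "z": 0.0, "spin": 0.0}, {"x": 0.05, "y": 0.3, "z": 0.0, "spin": 0.0}]'

```text
time_s: 15.48
tcp_pos: [0.5088, 0.2498, 0.246]
orientation: [0.59, -0.59, 0.389, -0.39]
ft_force: [-3.6, -3.0, 5.9]
gripper_width: 0.13
```

```bash
python3 go.py
```

```text
t 15.47 tcp [0.5088 0.2498 0.246 ] panel xyz mm [-50.7  24.2 246. ] toolx ang -66.83 F [-3.6 -3.   5.9] Fp [-1.3  4.5] Tq [-0.61  0.68  0.03] w 11.9mm
```

```bash
python3 snap.py 14; python3 - <<'E'
from h import *
g=np.load("pics/s14.npz")["frame"][:,:,::-1]
a=cv2.resize(g[122:202,375:445],None,fx=7.4,fy=7.4,interpolation=cv2.INTER_LANCZOS4)
a=cv2.convertScaleAbs(a,alpha=1.4,beta=0)
cv2.imwrite("pics/w16.png",a)
E
```

```text
t 15.47 tcp [0.5088 0.2498 0.246 ] panel xyz mm [-50.7  24.2 246. ] toolx ang -66.83 F [-3.6 -3.   5.9] Fp [-1.3  4.5] Tq [-0.61  0.68  0.03] w 11.9mm
```

View pics/w16.png

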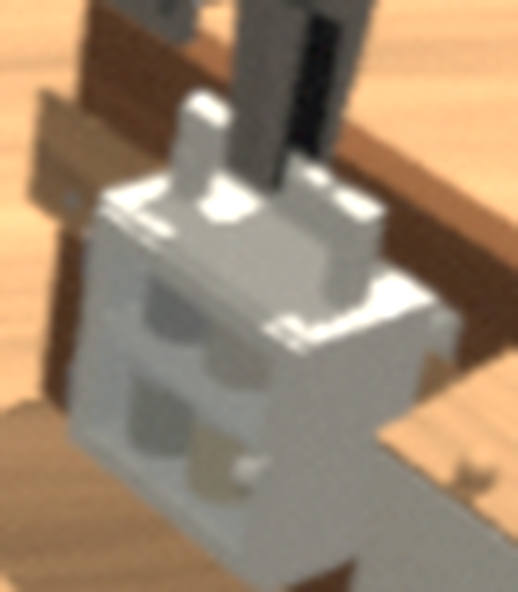

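```bash
python3 - <<'E'
from pnp import *
c=dict(np.load("pics/s14.npz"))
P=dict(FTL=(100,194),FTR=(292,350),RTR=(437,300),FBL=(72,432),FBR=(262,590),HLF=(192,97),HRF=(353,218),HRR=(384,208))
fit(c,P,7.4,(375,122),24);pnp(c,P,7.4,(375,122))
E
```

```text
center x,z,y [-53.8 132.1  24.5] lean -0.6 res [-0.2  0.   2.2 -0.8 -0.4 -0.4 -0.3  0.5  0.3  0.5 -2.1  0.1  0.6 -0.
 -0.1  0.1  0.2]
edge -3.0 150.1
spacer -2.5 98.1
bar -54.7 219.6
casebackcorner -23.8 132.4
err px {'FTL': [0.7, -0.5], 'FTR': [1.3, -0.7], 'RTR': [-0.5, 0.2], 'FBL': [0.6, -0.0], 'FBR': [-0.5, 0.7], 'HLF': [-1.1, -0.2], 'HRF': [0.1, 0.2], 'HRR': [-0.4, 0.4]}
center mm [-54.4  22.7 133.4] lean -0.7 roll(z of +y end) 0.0 yaw -3.0
edge [ -3.7  20.  151.5]
spacer [-3.  20.  99.5]
bar [-55.5  22.7 220.9]
```

move_arm --moves '[{"x": 0.0, "y": 0.0, "z": 0.0, "spin": 0.0}, {"x": 0.0, "y": 0.0, "z": 0.0, "spin": 0.0}, {"x": 0.0, "y": 0.0, "z": 0.0, "spin": 0.0}, {"x": 0.0, "y": 0.2, "z": 0.0, "spin": 0.0}, {"x": 0.0, "y": 0.2, "z": 0.0, "spin": 0.0}]' --gripper 0.7

```text
time_s: 16.2
tcp_pos: [0.5084, 0.2498, 0.2423]
orientation: [-0.59, 0.59, -0.389, 0.389]
ft_force: [0.4, -0.9, 0.5]
gripper_width: 0.3
```

```bash
python3 snap.py 15; python3 - <<'E'
from h import *
g=np.load("pics/s15.npz")["frame"][:,:,::-1]
a=cv2.resize(g[122:202,375:445],None,fx=7.4,fy=7.4,interpolation=cv2.INTER_LANCZOS4)
a=cv2.convertScaleAbs(a,alpha=1.4,beta=0)
cv2.imwrite("pics/w17.png",a)
E
```

```text
t 16.20 tcp [0.5084 0.2498 0.2423] panel xyz mm [-50.6  24.5 242.3] toolx ang -66.81 F [ 0.4 -0.9  0.5] Fp [-1.  0.] Tq [-0.01  0.02  0.04] w 27.6mm
```

View pics/w17.png

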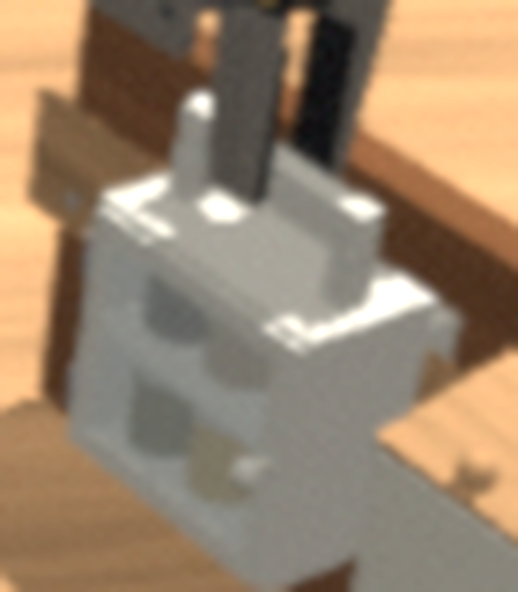

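move_arm --moves '[{"x": 0.0, "y": 0.0, "z": 0.0, "spin": 0.0}, {"x": 0.0, "y": 0.0, "z": 0.0, "spin": 0.0}, {"x": 0.0, "y": 0.0, "z": 0.0, "spin": 0.0}, {"x": 0.0, "y": 0.0, "z": 0.0, "spin": 0.0}]' --gripper 1.0 --force 8.0

```text
time_s: 16.8
tcp_pos: [0.5086, 0.2497, 0.2426]
orientation: [-0.59, 0.59, -0.389, 0.389]
ft_force: [0.3, -0.5, 0.7]
gripper_width: 0.133
```

```bash
python3 go.py
```

```text
t 16.80 tcp [0.5086 0.2497 0.2426] panel xyz mm [-50.8  24.5 242.6] toolx ang -66.82 F [ 0.3 -0.5  0.7] Fp [-0.6 -0. ] Tq [-0.16 -0.1   0.05] w 12.2mm
```

move_arm --moves '[{"x": 0.0, "y": 0.0, "z": 0.2, "spin": 0.0}, {"x": 0.0, "y": 0.0, "z": 0.5, "spin": 0.0}, {"x": 0.0, "y": 0.0, "z": 0.8, "spin": 0.0}, {"x": 0.0, "y": 0.0, "z": 1.1, "spin": 0.0}, {"x": 0.0, "y": 0.0, "z": 1.4, "spin": 0.0}, {"x": 0.0, "y": 0.0, "z": 1.7, "spin": 0.0}, {"x": 0.0, "y": 0.0, "z": 2.0, "spin": 0.0}, {"x": 0.0, "y": 0.0, "z": 2.3, "spin": 0.0}, {"x": 0.0, "y": 0.0, "z": 2.6, "spin": 0.0}, {"x": 0.0, "y": 0.0, "z": 2.6, "spin": 0.0}]'

```text
time_s: 18.05
tcp_pos: [0.5317, 0.257, 0.2423]
orientation: [-0.588, 0.592, -0.39, 0.39]
ft_force: [-5.3, -8.2, 6.1]
gripper_width: 0.139
```

```bash
python3 snap.py 16
```

```text
t 18.05 tcp [0.5317 0.257  0.2423] panel xyz mm [-53.2   0.4 242.3] toolx ang -66.88 F [-5.3 -8.2  6.1] Fp [-5.4  8.1] Tq [-1.84  1.05  0.09] w 12.8mm
```

View pics/v16.png

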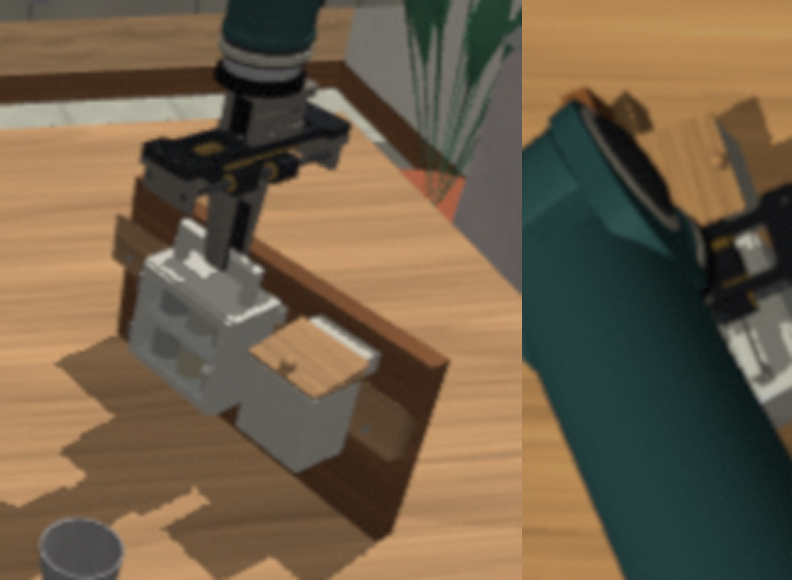

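```bash
python3 - <<'E'
from h import *
g=np.load("pics/s16.npz")["frame"][:,:,::-1]
a=cv2.resize(g[125:225,380:480],None,fx=6,fy=6,interpolation=cv2.INTER_LANCZOS4)
a=cv2.convertScaleAbs(a,alpha=1.4,beta=0)
cv2.imwrite("pics/w18.png",a)
E
```

```text
(no output)
```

View pics/w18.png

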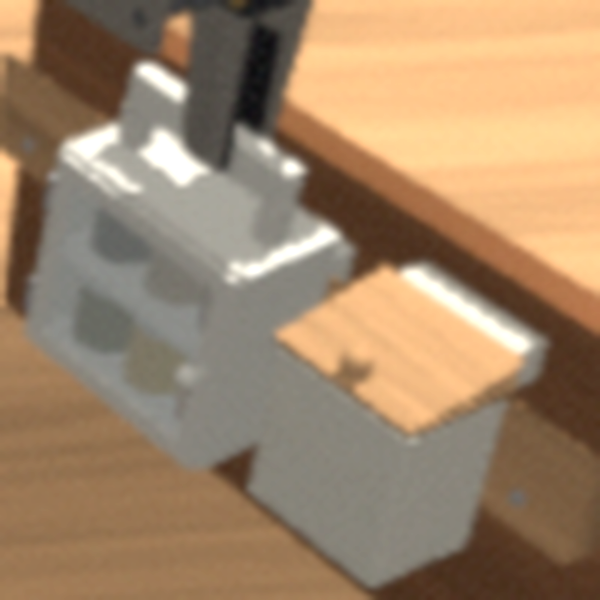

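```bash
python3 - <<'E'
from pnp import *
c=dict(np.load("pics/s16.npz"))
P=dict(FTL=(62,155),FTR=(230,282),RTR=(352,246),FBL=(28,342),FBR=(192,470),HLF=(137,68),HRF=(278,180),HRR=(305,168))
fit(c,P,6,(380,125),1);pnp(c,P,6,(380,125))
E
```

```text
center x,z,y [-68.2 139.5   1.4] lean 2.0 res [ 0.2 -0.5  1.4 -0.7 -1.8 -0.4  0.4  2.   0.   2.9 -1.1  0.9  0.7 -1.
 -0.3 -0.1  0.1]
edge -16.6 155.2
spacer -18.4 103.3
bar -65.2 227.0
casebackcorner -38.2 138.5
err px {'FTL': [0.6, -1.4], 'FTR': [1.3, -0.2], 'RTR': [-2.0, -0.5], 'FBL': [0.8, -0.3], 'FBR': [-0.1, 1.6], 'HLF': [-0.7, 0.4], 'HRF': [0.6, -0.2], 'HRR': [-0.4, 0.5]}
center mm [-59.3  10.4 135.3] lean 0.0 roll(z of +y end) 2.5 yaw 0.1
edge [ -8.3   9.7 152.8]
spacer [ -8.4  12.  100.8]
bar [-59.3   6.5 222.7]
```

move_arm --moves '[{"x": 0.0, "y": 0.0, "z": -0.3, "spin": 0.0}, {"x": 0.0, "y": 0.0, "z": -0.7, "spin": 0.0}, {"x": 0.0, "y": 0.0, "z": -0.9, "spin": 0.0}, {"x": 0.0, "y": 0.0, "z": -0.9, "spin": 0.0}]'

```text
time_s: 18.65
tcp_pos: [0.5238, 0.2565, 0.2421]
orientation: [-0.59, 0.591, -0.389, 0.389]
ft_force: [-0.1, -1.9, -5.4]
gripper_width: 0.131
```

```bash
cat > pic.py <<'E'
import sys
from h import *
g=np.load(f"pics/s{sys.argv[1]}.npz")["frame"][:,:,::-1]
a=cv2.resize(g[125:225,380:480],None,fx=6,fy=6,interpolation=cv2.INTER_LANCZOS4)
cv2.imwrite(f"pics/x{sys.argv[1]}.png",cv2.convertScaleAbs(a,alpha=1.4,beta=0))
E
python3 snap.py 17; python3 pic.py 17
```

```text
t 18.65 tcp [0.5238 0.2565 0.2421] panel xyz mm [-50.6   7.8 242.1] toolx ang -66.80 F [-0.1 -1.9 -5.4] Fp [-1.7  0.8] Tq [-0.15 -0.04  0.04] w 12.0mm
```

View pics/x17.png

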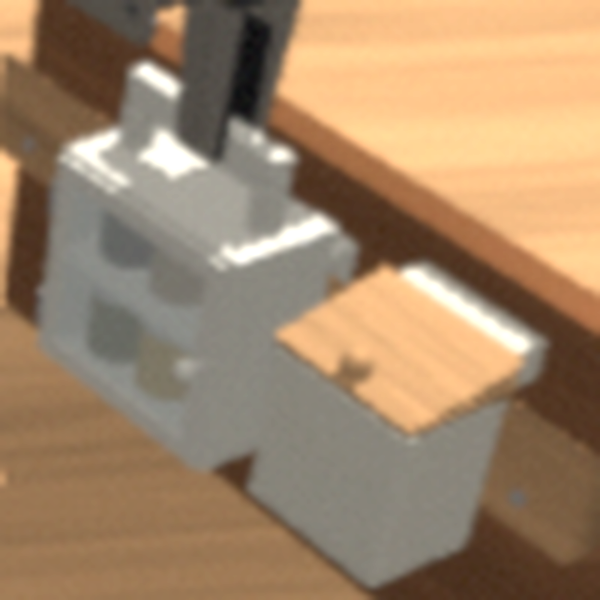

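move_arm --moves '[{"x": 0.0, "y": 0.0, "z": 0.0, "spin": 0.0}, {"x": 0.0, "y": 0.0, "z": 0.0, "spin": 0.0}, {"x": 0.0, "y": 0.0, "z": 0.0, "spin": 0.0}]' --gripper 0.7

```text
time_s: 19.12
tcp_pos: [0.5244, 0.2569, 0.2432]
orientation: [0.591, -0.59, 0.389, -0.389]
ft_force: [0.8, 0.7, -0.2]
gripper_width: 0.3
```

```bash
python3 snap.py 18; python3 pic.py 18
```

```text
t 19.12 tcp [0.5244 0.2569 0.2432] panel xyz mm [-50.4   7.  243.2] toolx ang -66.80 F [ 0.8  0.7 -0.2] Fp [ 0.3 -1. ] Tq [0.05 0.02 0.03] w 27.6mm
```

View pics/x18.png

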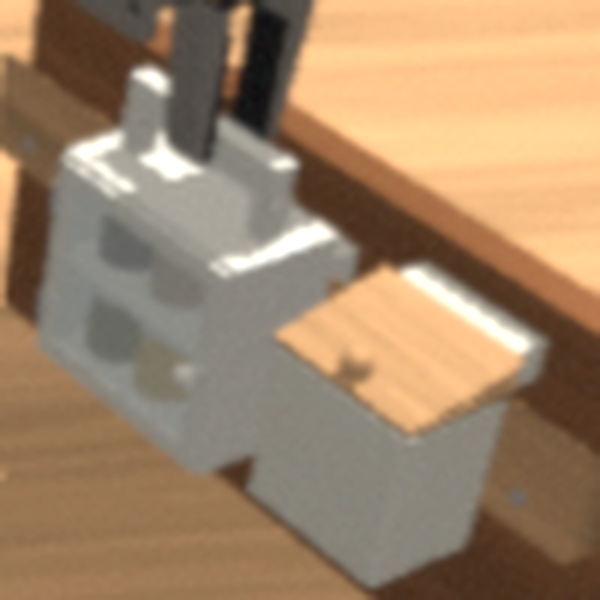

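```bash
python3 - <<'E'
from pnp import *
c=dict(np.load("pics/s18.npz"))
P=dict(FTL=(63,156),FTR=(215,270),RTR=(337,235),FBL=(40,346),FBR=(192,476),HLF=(133,73),HRR=(298,163))
fit(c,P,6,(380,125),7);pnp(c,P,6,(380,125))
print("salt near side: top cam/scene")
import side
S=c
for p in [(250,490),(372,588)]:  # bottom corners front z=85, x=-81
    print(1e3*((onz(S,(p[0]/6+379.6,p[1]/6+124.6),.085)-P0)@np.c_[XP,YP]).round(4))
E
```

```text
center x,z,y [-61.1 136.9   8.3] lean -0.1 res [-0.2 -1.1  3.4  0.6  0.2  0.1 -0.8  0.3  0.7  0.5 -1.1 -0.4 -0.1 -0.1
  0.4]
edge -10.1 154.4
spacer -10.0 102.4
bar -61.1 224.4
casebackcorner -31.1 136.9
err px {'FTL': [0.5, -1.1], 'FTR': [1.8, 0.1], 'RTR': [-0.7, 0.5], 'FBL': [0.3, 0.4], 'FBR': [-0.3, 0.3], 'HLF': [-0.4, -0.1], 'HRR': [-1.3, -0.1]}
center mm [-53.5  14.9 129.5] lean 0.4 roll(z of +y end) -1.4 yaw -3.4
edge [ -2.5  12.2 146.7]
spacer [-2.8 11.  94.7]
bar [-52.9  16.9 217. ]
salt near side: top cam/scene
[-80.4 -75. ]
[ -80.4 -152.7]
```

move_arm --moves '[{"x": 0.0, "y": -1.5, "z": 0.0, "spin": 0.0}, {"x": 0.0, "y": -3.0, "z": 0.0, "spin": 0.0}, {"x": 0.0, "y": -4.0, "z": 0.0, "spin": 0.0}, {"x": -0.4, "y": -4.0, "z": -3.0, "spin": 0.0}, {"x": -0.8, "y": -4.0, "z": -6.0, "spin": 0.0}, {"x": -0.8, "y": -4.0, "z": -9.0, "spin": 0.0}, {"x": -0.8, "y": -4.0, "z": -9.8, "spin": 0.0}, {"x": -0.8, "y": -4.0, "z": -9.8, "spin": 0.0}]'

```text
time_s: 20.23
tcp_pos: [0.4315, 0.2254, 0.2833]
orientation: [0.591, -0.59, 0.389, -0.39]
ft_force: [0.2, 0.4, -0.1]
gripper_width: 0.301
```

move_arm --moves '[{"x": 0.0, "y": 0.0, "z": 0.0, "spin": 0.0}, {"x": 0.0, "y": 0.0, "z": 0.0, "spin": 0.0}, {"x": 0.0, "y": 0.0, "z": 0.0, "spin": 0.0}]' --gripper 1.0

```text
time_s: 20.6
tcp_pos: [0.4312, 0.2255, 0.2823]
orientation: [-0.59, 0.59, -0.389, 0.389]
ft_force: [0.2, 0.3, 0.2]
gripper_width: 0.012
```

```bash
python3 snap.py 19
```

```text
t 20.60 tcp [0.4312 0.2255 0.2823] panel xyz mm [-42.4 105.1 282.3] toolx ang -66.81 F [0.2 0.3 0.2] Fp [ 0.1 -0.3] Tq [0.   0.02 0.  ] w 1.1mm
```

View pics/v19.png

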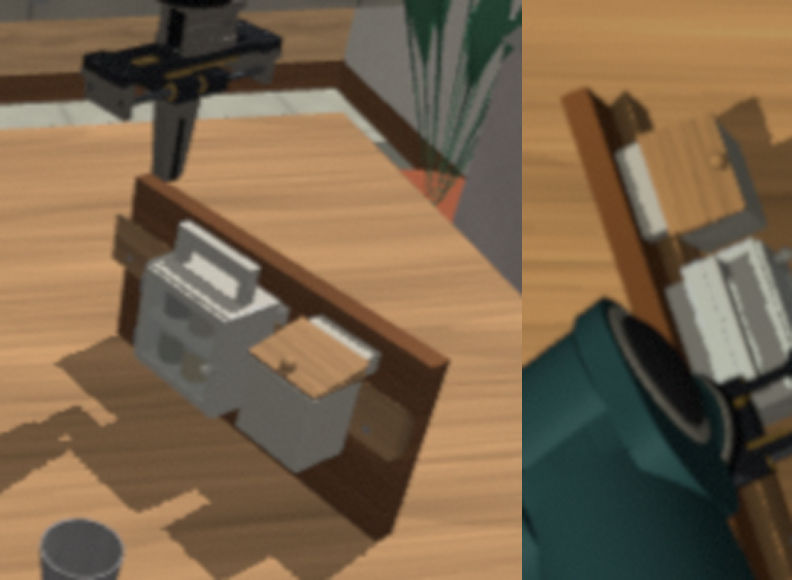

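```bash
python3 - <<'E'
from h import *
c=dict(np.load("pics/t19.npz"));g=c["frame"][:,:,::-1]
a=cv2.resize(g[140:270,130:230],None,fx=5.5,fy=5.5,interpolation=cv2.INTER_LANCZOS4)
a=cv2.convertScaleAbs(a,alpha=1.4,beta=0)
def d(x,y,z):
    u=(proj(c,pw(x/1e3,y/1e3,z/1e3))-[130,140]+.5)*5.5-.5;cv2.circle(a,tuple(int(v) for v in u),2,(0,0,255),-1)
yc=12
for y in(yc-55,yc+55): d(0,y,172)
for y in(yc-60,yc+60): d(-21,y,190);d(-81,y,190)
for y in(yc-50,yc+50): d(-45,y,230);d(-57,y,230)
cv2.imwrite("pics/w20.png",a)
E
```

```text
(no output)
```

View pics/w20.png

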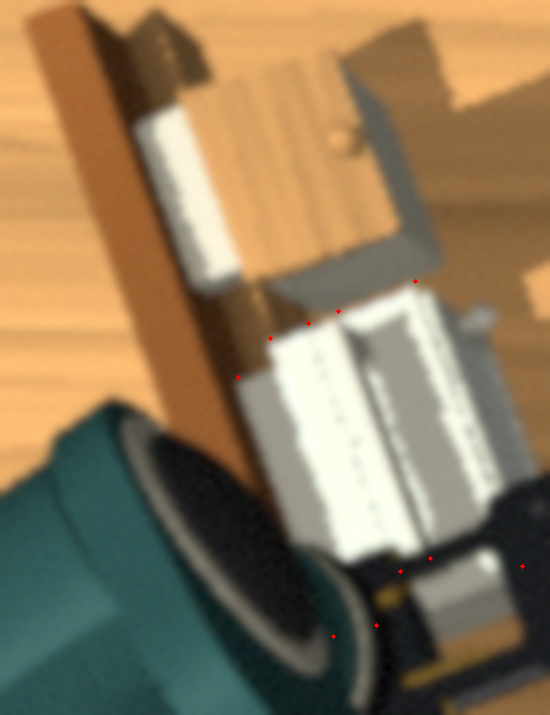

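move_arm --moves '[{"x": 0.0, "y": 3.0, "z": 0.0, "spin": 0.0}, {"x": 0.0, "y": 6.0, "z": 0.0, "spin": 0.0}, {"x": 0.0, "y": 8.5, "z": 0.0, "spin": 0.0}, {"x": 0.0, "y": 10.2, "z": 0.0, "spin": 0.0}, {"x": 0.0, "y": 10.2, "z": 0.5, "spin": 0.0}, {"x": 0.0, "y": 10.2, "z": 1.0, "spin": 0.0}, {"x": 0.0, "y": 10.2, "z": 1.4, "spin": 0.0}, {"x": 0.0, "y": 10.2, "z": 1.7, "spin": 0.0}]'

```text
time_s: 21.7
tcp_pos: [0.4472, 0.2323, 0.1812]
orientation: [0.591, -0.59, 0.389, -0.39]
ft_force: [-0.0, 0.2, -0.4]
gripper_width: 0.003
```

```bash
python3 snap.py 20
```

```text
t 21.70 tcp [0.4472 0.2323 0.1812] panel xyz mm [-42.5  87.7 181.2] toolx ang -66.82 F [-0.   0.2 -0.4] Fp [ 0.2 -0.1] Tq [ 0.06  0.03 -0.01] w 0.3mm
```

View pics/v20.png

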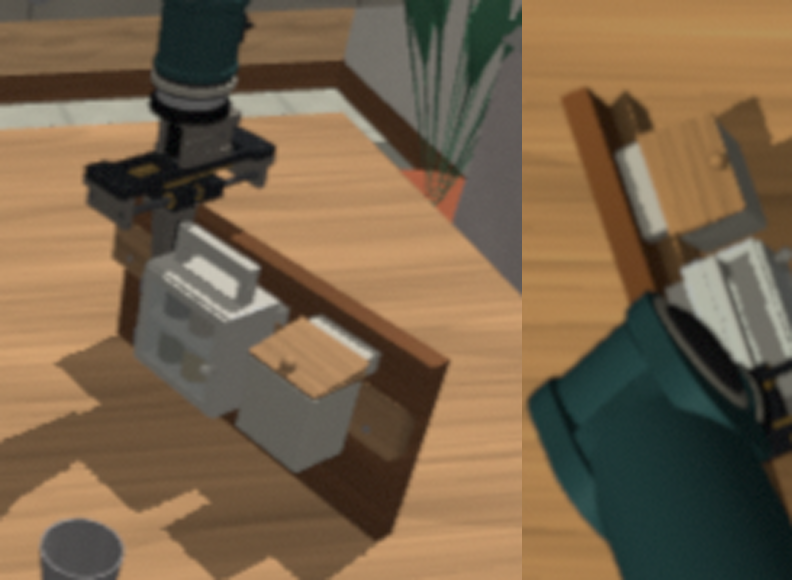

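Fingers are beside the case, clear. Push gently at 1.5–2 mm per row.

move_arm --moves '[{"x": 0.0, "y": 0.0, "z": 0.2, "spin": 0.0}, {"x": 0.0, "y": 0.0, "z": 0.4, "spin": 0.0}, {"x": 0.0, "y": 0.0, "z": 0.6, "spin": 0.0}, {"x": 0.0, "y": 0.0, "z": 0.8, "spin": 0.0}, {"x": 0.0, "y": 0.0, "z": 1.0, "spin": 0.0}, {"x": 0.0, "y": 0.0, "z": 1.2, "spin": 0.0}, {"x": 0.0, "y": 0.0, "z": 1.4, "spin": 0.0}]'

```text
time_s: 22.68
tcp_pos: [0.4578, 0.2368, 0.1802]
orientation: [-0.589, 0.592, -0.39, 0.389]
ft_force: [-6.0, -2.9, 4.9]
gripper_width: 0.004
```

```bash
python3 snap.py 21; python3 pic.py 21
```

```text
t 22.68 tcp [0.4578 0.2368 0.1802] panel xyz mm [-42.5  76.2 180.2] toolx ang -66.80 F [-6.  -2.9  4.9] Fp [-0.3  6.7] Tq [-0.5   1.06  0.  ] w 0.4mm
```

View pics/x21.png

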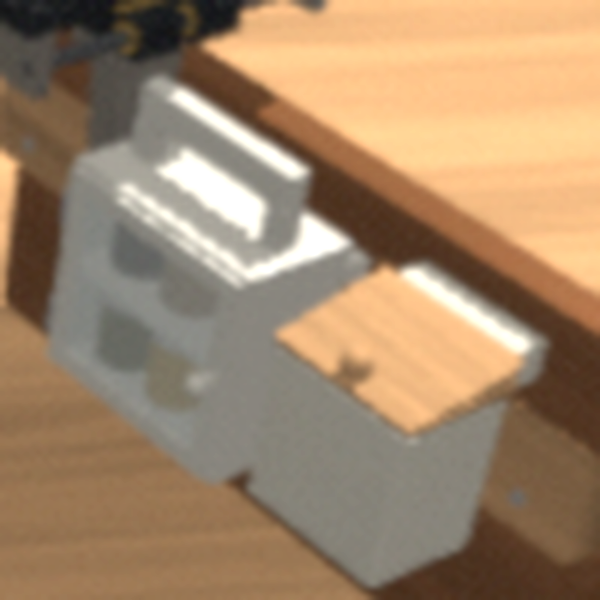

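move_arm --moves '[{"x": 0.0, "y": -0.15, "z": 0.1, "spin": 0.0}, {"x": 0.0, "y": -0.2, "z": 0.3, "spin": 0.0}, {"x": 0.0, "y": -0.25, "z": 0.5, "spin": 0.0}, {"x": 0.0, "y": -0.3, "z": 0.7, "spin": 0.0}, {"x": 0.0, "y": -0.3, "z": 0.8, "spin": 0.0}]'

```text
time_s: 23.4
tcp_pos: [0.4669, 0.2408, 0.1835]
orientation: [-0.59, 0.59, -0.389, 0.389]
ft_force: [-2.8, -1.0, -0.9]
gripper_width: 0.003
```

```bash
python3 snap.py 22; python3 pic.py 22
```

```text
t 23.40 tcp [0.4669 0.2408 0.1835] panel xyz mm [-42.5  66.3 183.5] toolx ang -66.81 F [-2.8 -1.  -0.9] Fp [0.2 2.9] Tq [-0.26  0.59  0.  ] w 0.3mm
```

View pics/x22.png

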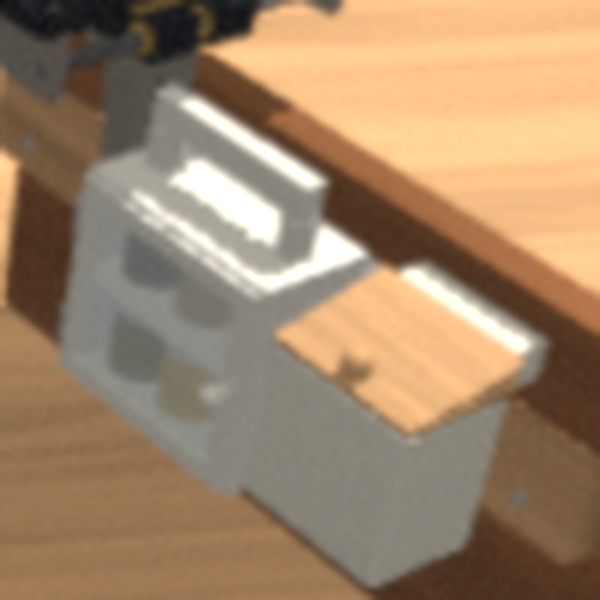

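move_arm --moves '[{"x": 0.0, "y": -0.03, "z": 0.2, "spin": 0.0}, {"x": 0.0, "y": -0.05, "z": 0.4, "spin": 0.0}, {"x": 0.0, "y": -0.05, "z": 0.6, "spin": 0.0}, {"x": 0.0, "y": -0.05, "z": 0.8, "spin": 0.0}, {"x": 0.0, "y": -0.05, "z": 0.8, "spin": 0.0}]'

```text
time_s: 24.12
tcp_pos: [0.4745, 0.2441, 0.1842]
orientation: [0.591, -0.59, 0.389, -0.389]
ft_force: [-1.4, -0.8, -1.3]
gripper_width: 0.007
```

```bash
python3 snap.py 23; python3 pic.py 23
```

```text
t 24.12 tcp [0.4745 0.2441 0.1842] panel xyz mm [-42.5  58.  184.2] toolx ang -66.81 F [-1.4 -0.8 -1.3] Fp [-0.2  1.6] Tq [-0.16  0.34 -0.01] w 0.6mm
```

View pics/v23.png

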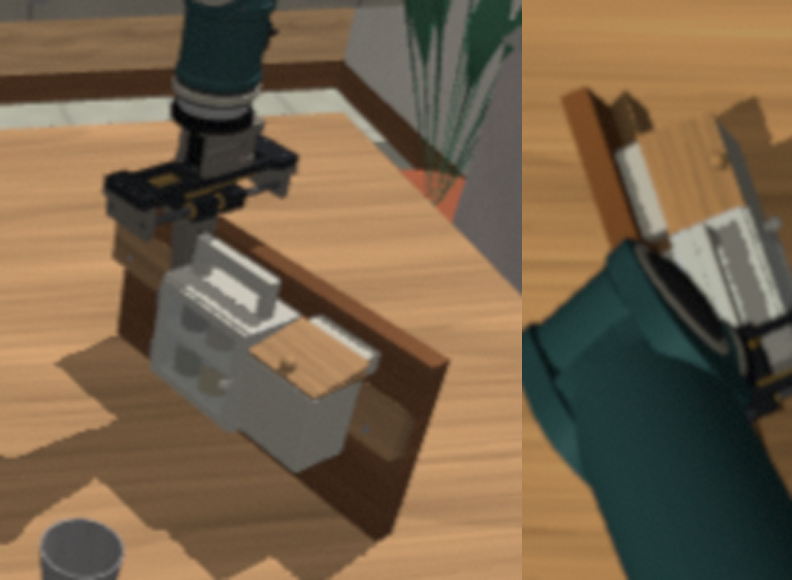

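move_arm --moves '[{"x": 0.0, "y": 0.0, "z": 0.1, "spin": 0.0}, {"x": 0.0, "y": 0.0, "z": 0.2, "spin": 0.0}, {"x": 0.0, "y": 0.0, "z": 0.2, "spin": 0.0}]'

```text
time_s: 24.6
tcp_pos: [0.4757, 0.2448, 0.1842]
orientation: [-0.59, 0.59, -0.389, 0.389]
ft_force: [-3.9, -0.3, 1.7]
gripper_width: 0.004
```

move_arm --moves '[{"x": 0.0, "y": 0.0, "z": 0.1, "spin": 0.0}, {"x": 0.0, "y": 0.0, "z": 0.1, "spin": 0.0}]'

```text
time_s: 24.85
tcp_pos: [0.4763, 0.2451, 0.1841]
orientation: [-0.59, 0.591, -0.389, 0.389]
ft_force: [-5.5, -1.7, 3.7]
gripper_width: 0.006
```

```bash
python3 go.py
```

```text
t 24.85 tcp [0.4763 0.2451 0.1841] panel xyz mm [-42.3  55.9 184.1] toolx ang -66.80 F [-5.5 -1.7  3.7] Fp [0.6 5.7] Tq [-0.19  1.21  0.02] w 0.6mm
```

```bash
python3 snap.py 24; python3 pic.py 24; python3 - <<'E'
from h import *
c=dict(np.load("pics/t24.npz"));g=c["frame"][:,:,::-1]
a=cv2.resize(g[145:235,135:225],None,fx=6.5,fy=6.5,interpolation=cv2.INTER_LANCZOS4)
cv2.imwrite("pics/w24.png",cv2.convertScaleAbs(a,alpha=1.5,beta=0))
E
```

```text
t 24.85 tcp [0.4763 0.2451 0.1841] panel xyz mm [-42.3  55.9 184.1] toolx ang -66.80 F [-5.5 -1.7  3.7] Fp [0.6 5.7] Tq [-0.19  1.21  0.02] w 0.6mm
```

View pics/w24.png

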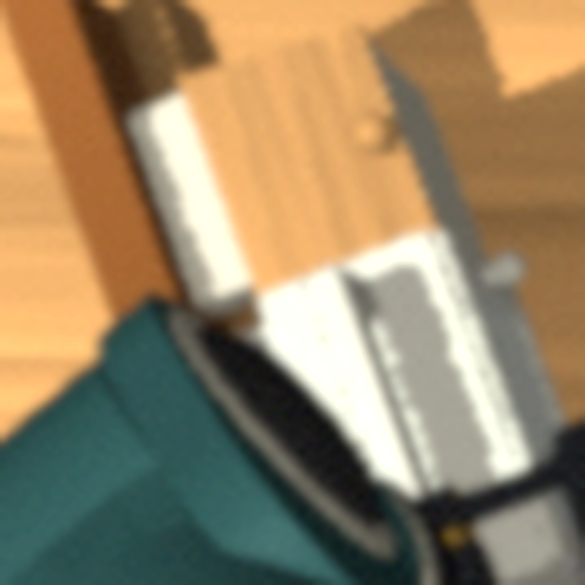

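View pics/x24.png

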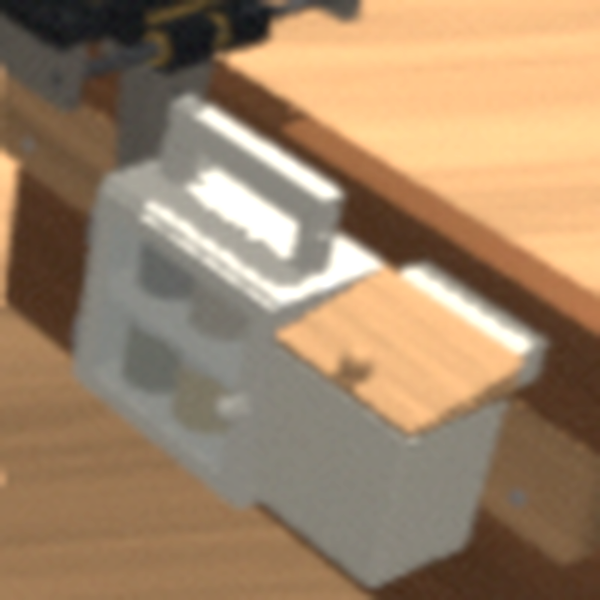

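move_arm --moves '[{"x": 0.0, "y": -0.15, "z": 0.0, "spin": 0.0}, {"x": 0.0, "y": -0.15, "z": 0.1, "spin": 0.0}, {"x": 0.0, "y": -0.15, "z": 0.1, "spin": 0.0}]'

```text
time_s: 25.32
tcp_pos: [0.4765, 0.2447, 0.1852]
orientation: [-0.589, 0.591, -0.39, 0.389]
ft_force: [-6.6, -2.8, 3.1]
gripper_width: 0.006
```

```bash
python3 go.py
```

```text
t 25.32 tcp [0.4765 0.2447 0.1852] panel xyz mm [-42.7  55.9 185.2] toolx ang -66.81 F [-6.6 -2.8  3.1] Fp [0.  7.2] Tq [-0.47  1.6   0.05] w 0.6mm
```

move_arm --moves '[{"x": 0.0, "y": 0.0, "z": -0.1, "spin": 0.0}, {"x": 0.0, "y": 0.0, "z": -0.2, "spin": 0.0}, {"x": 0.0, "y": 0.0, "z": -0.4, "spin": 0.0}, {"x": 0.0, "y": 0.0, "z": -1.0, "spin": 0.0}, {"x": 0.0, "y": 0.0, "z": -2.0, "spin": 0.0}, {"x": 0.0, "y": 0.0, "z": -2.0, "spin": 0.0}]'

```text
time_s: 26.08
tcp_pos: [0.4588, 0.2372, 0.1857]
orientation: [-0.59, 0.59, -0.389, 0.389]
ft_force: [0.1, 0.1, -0.5]
gripper_width: 0.005
```

```bash
python3 snap.py 25; python3 pic.py 25; python3 - <<'E'
from h import *
c=dict(np.load("pics/t25.npz"));g=c["frame"][:,:,::-1]
a=cv2.resize(g[145:235,135:225],None,fx=6.5,fy=6.5,interpolation=cv2.INTER_LANCZOS4)
cv2.imwrite("pics/w25.png",cv2.convertScaleAbs(a,alpha=1.5,beta=0))
E
```

```text
t 26.07 tcp [0.4588 0.2372 0.1857] panel xyz mm [-42.6  75.1 185.7] toolx ang -66.80 F [ 0.1  0.1 -0.5] Fp [ 0.  -0.1] Tq [0.   0.03 0.02] w 0.4mm
```

View pics/w25.png

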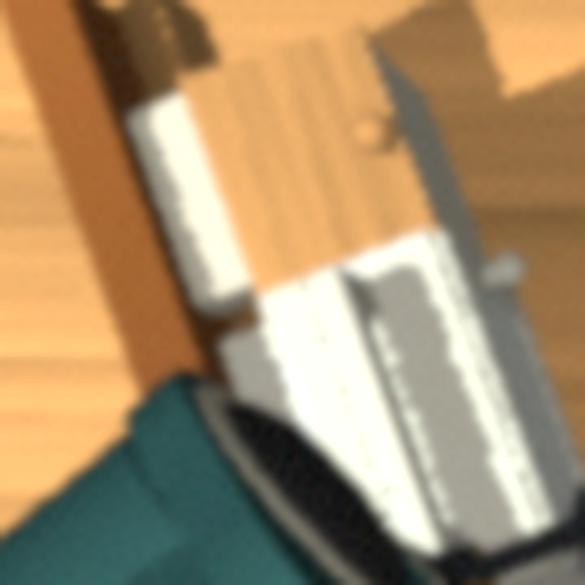

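View pics/x25.png

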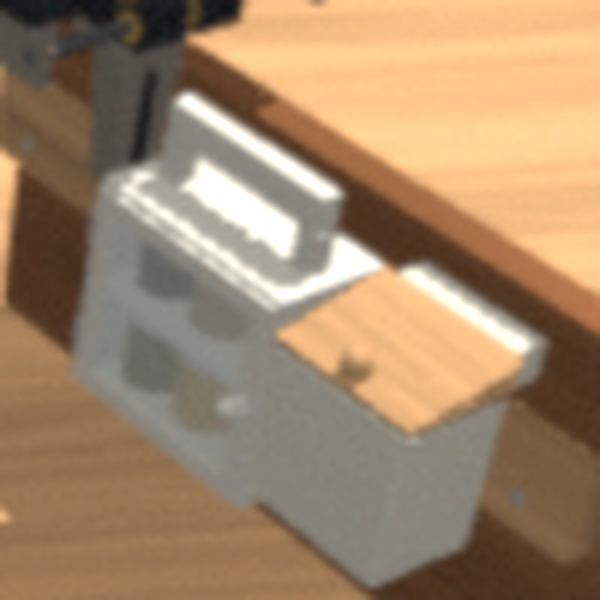

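move_arm --moves '[{"x": 0.0, "y": -0.2, "z": 0.5, "spin": 0.0}, {"x": 0.0, "y": -0.2, "z": 1.0, "spin": 0.0}, {"x": 0.0, "y": -0.2, "z": 1.5, "spin": 0.0}, {"x": 0.0, "y": -0.2, "z": 1.7, "spin": 0.0}, {"x": 0.0, "y": -0.2, "z": 1.75, "spin": 0.0}, {"x": 0.0, "y": -0.2, "z": 1.75, "spin": 0.0}]'

```text
time_s: 26.92
tcp_pos: [0.4753, 0.2444, 0.1875]
orientation: [-0.59, 0.59, -0.389, 0.389]
ft_force: [0.4, -0.9, -0.4]
gripper_width: 0.002
```

```bash
python3 go.py
```

```text
t 26.93 tcp [0.4753 0.2444 0.1875] panel xyz mm [-42.5  57.1 187.5] toolx ang -66.81 F [ 0.4 -0.9 -0.4] Fp [-1.  0.] Tq [-0.03  0.03 -0.  ] w 0.2mm
```

move_arm --moves '[{"x": 0.0, "y": 0.0, "z": 0.07, "spin": 0.0}, {"x": 0.0, "y": 0.0, "z": 0.07, "spin": 0.0}]'

```text
time_s: 27.18
tcp_pos: [0.4761, 0.2447, 0.1876]
orientation: [-0.59, 0.59, -0.389, 0.389]
ft_force: [1.0, -0.2, -0.8]
gripper_width: 0.009
```

```bash
python3 go.py
```

```text
t 27.18 tcp [0.4761 0.2447 0.1876] panel xyz mm [-42.6  56.2 187.6] toolx ang -66.82 F [ 1.  -0.2 -0.8] Fp [-0.6 -0.8] Tq [ 0.03  0.02 -0.02] w 0.8mm
```

move_arm --moves '[{"x": 0.0, "y": 0.0, "z": 0.07, "spin": 0.0}, {"x": 0.0, "y": 0.0, "z": 0.07, "spin": 0.0}]'

```text
time_s: 27.42
tcp_pos: [0.4764, 0.2448, 0.1875]
orientation: [-0.59, 0.591, -0.389, 0.389]
ft_force: [-1.5, -1.1, 1.0]
gripper_width: 0.007
```

```bash
python3 go.py
```

```text
t 27.43 tcp [0.4764 0.2448 0.1875] panel xyz mm [-42.6  55.9 187.5] toolx ang -66.81 F [-1.5 -1.1  1. ] Fp [-0.4  1.8] Tq [-0.17  0.36 -0.05] w 0.6mm
```

move_arm --moves '[{"x": 0.0, "y": 0.0, "z": 0.05, "spin": 0.0}, {"x": 0.0, "y": 0.0, "z": 0.1, "spin": 0.0}, {"x": 0.0, "y": 0.0, "z": 0.1, "spin": 0.0}]'

```text
time_s: 27.8
tcp_pos: [0.4764, 0.2448, 0.1873]
orientation: [-0.589, 0.591, -0.39, 0.389]
ft_force: [-4.5, -2.4, 4.2]
gripper_width: 0.007
```

```bash
python3 go.py
```

```text
t 27.80 tcp [0.4764 0.2448 0.1873] panel xyz mm [-42.6  55.9 187.3] toolx ang -66.80 F [-4.5 -2.4  4.2] Fp [-0.5  5.1] Tq [-0.55  1.2   0.  ] w 0.6mm
```

move_arm --moves '[{"x": 0.0, "y": 0.0, "z": -0.1, "spin": 0.0}, {"x": 0.0, "y": 0.0, "z": -0.3, "spin": 0.0}, {"x": 0.0, "y": 0.0, "z": -1.0, "spin": 0.0}, {"x": 0.0, "y": 0.0, "z": -3.0, "spin": 0.0}, {"x": 0.0, "y": 0.0, "z": -5.0, "spin": 0.0}, {"x": 0.0, "y": -3.0, "z": -5.0, "spin": 0.0}, {"x": 0.0, "y": -7.0, "z": -5.0, "spin": 0.0}, {"x": 0.0, "y": -11.0, "z": -6.0, "spin": 0.0}, {"x": 4.0, "y": -12.0, "z": -9.0, "spin": 0.0}, {"x": 9.0, "y": -12.0, "z": -11.0, "spin": 0.0}]'

```text
time_s: 29.05
tcp_pos: [0.4118, 0.119, 0.3089]
orientation: [0.592, -0.59, 0.387, -0.39]
ft_force: [0.3, -0.4, -0.7]
gripper_width: 0.006
```

move_arm --moves '[{"x": 5.0, "y": 0.0, "z": 0.0, "spin": 0.0}, {"x": 10.0, "y": 0.0, "z": 0.0, "spin": 0.0}, {"x": 15.0, "y": 0.0, "z": 0.0, "spin": 0.0}, {"x": 20.0, "y": 0.0, "z": 0.0, "spin": 0.0}, {"x": 20.0, "y": 0.0, "z": 0.0, "spin": 0.0}]'

```text
time_s: 29.68
tcp_pos: [0.4913, -0.0684, 0.3073]
orientation: [-0.589, 0.589, -0.391, 0.392]
ft_force: [0.0, 0.4, -0.7]
gripper_width: 0.003
```

```bash
python3 snap.py 26; python3 - <<'E'
from h import *
c=dict(np.load("pics/t26.npz"));g=c["frame"][:,:,::-1]
a=cv2.resize(g[145:265,135:235],None,fx=5,fy=5,interpolation=cv2.INTER_LANCZOS4)
a=cv2.convertScaleAbs(a,alpha=1.5,beta=0);b=a.copy()
def d(x,y,z):
    u=(proj(c,pw(x/1e3,y/1e3,z/1e3))-[135,145]+.5)*5-.5;cv2.circle(b,tuple(int(v) for v in u),2,(0,0,255),-1)
yc=-14.5
for y in(yc-55,yc+55): d(0,y,172)
for y in(yc-60,yc+60): d(-21,y,190);d(-81,y,190)
for y in(yc-50,yc+50): d(-45,y,230);d(-57,y,230)
s=np.load("pics/s26.npz")["frame"][125:225,370:470,::-1]
cv2.imwrite("pics/w26.png",b);cv2.imwrite("pics/x26.png",cv2.convertScaleAbs(cv2.resize(s,None,fx=6,fy=6,interpolation=cv2.INTER_LANCZOS4),alpha=1.4))
E
```

```text
t 29.68 tcp [ 0.4913 -0.0684  0.3073] panel xyz mm [-336.2  165.8  307.3] toolx ang -67.20 F [ 0.   0.4 -0.7] Fp [ 0.4 -0.2] Tq [0.01 0.03 0.  ] w 0.3mm
```

View pics/w26.png

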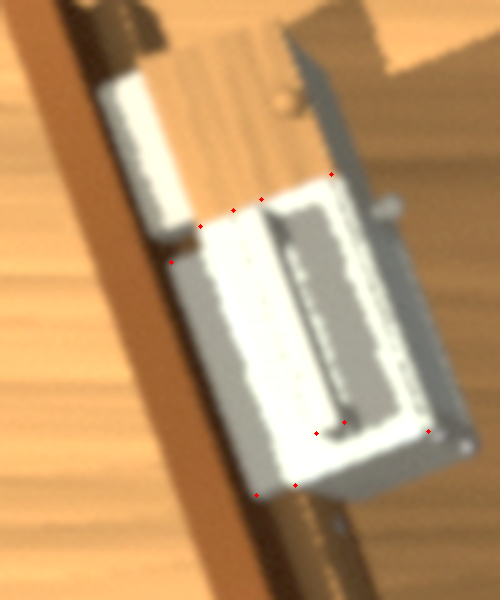

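View pics/x26.png

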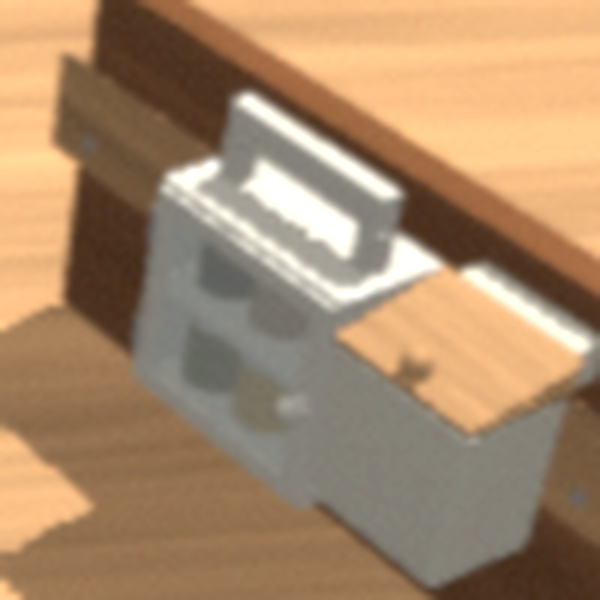

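```bash
python3 - <<'E'
from bench import r
print(r.sign_off(), r.get_obs()["time_s"])
E
```

```text
the job is handed in; nothing more can be done
the job is handed in; nothing more can be done
```

The white spice box hangs upright on the cleat, bearing against the salt box. The arm is withdrawn and the job was handed in at about 30 s.

**How it went**
- I gripped the handle bar near its top, so the box could tilt in the fingers. Pressing the spacer against the cleat face then leaned its top towards the panel.
- At about 10–13° of lean the strip went down into the groove. I swung the bottom in, let the box down, and opened the fingers so it hung free about 4 cm from the salt box.
- I then slid it up to the salt box and let go.

**What went wrong and was mended**
- **First hooking try:** at more than about 16° of lean the strip wedged between panel and cleat, with about 16 N on the panel and 21 N upwards. I backed off and used less lean.
- **First slide:** dragging the box by its handle made it roll about 2.5° and stick, at about 8 N. I released it, let it settle home, and pushed low on its side with closed fingers instead.

**Last checks**
- **Against the salt box:** the push stopped hard at 7.2 N with no further movement. After backing off, a second push met the box at the same place within about 0.2 mm, so I take it there is no gap.
- **Hung home:** in the final top view the case and strip corners match the home pose to within a few millimetres. This is as close as the pictures can tell. Earlier position fits from the scene camera alone gave x about 3 mm further out and up to about 3° of yaw, which I put down to measurement error.
- **Other things:** the arm did not touch anything else on the shelf as far as I know, but I did not check the jar, tumbler, mug, lid and spoon one by one at the end.

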